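Free a lamphouse cover by compressing its hinge spring bar

TASK

The cover of the microscope's lamphouse is hinged between two lugs on a spring bar: take the forked tool from the tool stand, push the bar's collar sideways with the fork to the end of its travel, so that the sprung end leaves its lug, draw that end out from between the lugs with the fork, and put the tool back upright in the stand. Take the cover off by its handle, sliding the bar's other end out of its lug, and lay it gently flat, handle up, in the steel tray. Do not force the spring bar or the hinge, and leave the screwdriver and the other things where they are.

Things in the scene. Friction and masses are not known exactly. Their poses are not given: they have to be found in the camera images.
- lamphouse: Grey metal lamphouse, fixed: box 140 (its x) x 110 (y), flat top 95 high, fins on the long sides, steel lamp tube standing 22 out of its -x face. Origin: centre of its underside, z up. On its +x end is screwed an aluminium hinge bracket with two lugs standing on the top, 74 apart along y, between which the cover is hinged. Open under the cover (rim 10 wide). The bracket sits up to 2 off centre in y.
- cover_handle (a point): Centre of the cover's black bridge handle: bar 70 (cover x) x 12 (y) x 10 high, 20 clear beneath. Cover: loose grey plate 108 x 106 x 4 (about 280 g, balanced here), its underside 29 below this point, lying on the lamphouse top, axes parallel to the lamphouse's at the start. To come off after its sprung end is out: slide it along its +y by about 12 (fixed end leaves its lug), then lift.
- sprung_end (a point): Point of the cover where the tip of the spring bar's sprung end lies at rest (cover axes; from the handle's centre x +58, y +45, z -19). The bar runs along y: tip and 6 mm shank, then 19 to -y of this point the outer face of a collar 16 dia. x 4, backed by the spring. The shank is bare, 7 free below it. The tip lies in the hole of the +y lug, whose inner face is 5.5 to 10.5 to -y of this point.
- cover: The cover as a whole: origin at the middle of its plate's underside, below the handle; axes as the handle's. Pushed at the collar to -y it first slides 0.5 to 5.5 (unknown play) until its fixed end's shoulder meets the -y lug; then the bar gives from 3 N, 0.5 N per mm, to a hard stop after 6. Only pressed to this stop, by feel, is the tip sure to be out of its lug (1 clear). Over 15 N bends the bar.
- fork_tool: The forked tool as a whole (100 g): origin at the underside of its guard, z up, tool axes. With the bar pressed to its stop, its sprung end is drawn along the cover's -x by 14 to 18, past the +y lug's edge (the lug reaches 10 in -x and +x of the hole), the cover turning about its fixed end (up to 0.35 rad). Let go sooner, it springs back; eased off towards +y there, the bar comes out beside the lug.
- spring_bar (a joint): How far the sprung end of the bar is pushed into the cover, m: 0 at rest, 0.006 at the hard stop.
- fork_handle (a point): Centre of the forked tool's handle: black, square 16 x 16, 58 high, z up (tool 100 g). Below it a black guard plate 38 (tool x) x 26 (y) x 4, its underside 33 below this point, then a steel shank 8 dia. and the fork. The tool hangs in a slot of the stand on its guard, its axes parallel to the stand's.
- fork_slot (a point): Bottom of the fork's slot, on the tool's axis 83 below the handle's centre; tool axes. Two round steel tines, apart along the tool's x, reach 10 further down: slot 9.5 wide, opening at the ends, tines 4.5 thick, 21 wide over all; the cross-piece above is 4.5 thick along y. In use the tines straddle the bar's shank between collar and lug, tool y along the bar, and this point rests on the shank.
- stand: Aluminium tool stand, fixed: top plate 124 (x) x 52 (y), upper face 85 high, with two through slots 29 (x) x 14 (y) centred at x = -28 and x = +28. Origin: centre of its underside, z up. The forked tool hangs in one slot, a screwdriver with a like handle in the other.
- screwdriver: Bystander: flat-bladed screwdriver with the same handle as the forked tool, in the stand's other slot. Origin: underside of its guard, z up.
- tray: Shallow steel tray, fixed: 205 (x) x 165 (y) outside, 16 high, wall and floor 3 thick. Origin: centre of its underside, z up. Empty.
- slide_box: Bystander: grey slide box 97 x 177 x 36. Origin: centre of underside.
- oil_bottle: Bystander: small amber bottle 30 dia., 75 high. Origin: centre of underside.
- steel_dish: Bystander: round steel dish 120 dia., 30 high. Origin: centre of underside.
- specimen_jar: Bystander: clear jar with white cap, 52 dia., 62 high. Origin: centre of underside.
- lamp_carton: Bystander: cardboard carton of a spare lamp 34 x 34 x 55. Origin: centre of underside.
- objective: Bystander: steel objective lens 26 dia., 45 high, standing. Origin: centre of underside.
Mind the look-alikes: they are no part of the job. Leave any orange look-alike of the fork_tool alone.

How it is judged (in metres and radians):
On the way, in this order (a step that is already met when the one before it is completed fails the run):
1. The fork holds the spring bar pressed in (over 4.8 of its 6 mm) while its sprung end is still between the lugs, no finger on the cover (value of joint spring_bar above 0.0048 m and contact force between fork_tool and cover above 2 N and x of sprung_end in the frame of lamphouse above 0.052 m and contact force between the fingers and cover below 0.5 N), for 0.1 s.
2. The sprung end has been drawn out past the edge of its lug, no finger on the cover (x of sprung_end in the frame of lamphouse below 0.045 m and contact force between the fingers and cover below 0.5 N), for 0.2 s.
At the end, for the whole second after the job is handed in: Cover flat on the tray floor inside its rim (handle centre under 36 mm above the tray underside, within 60 mm of its centre each way, tilt under 3.5 degrees), handle up; forked tool hanging in a stand slot, guard down on the plate (within 4 mm), upright within 6 degrees; both at rest (z of cover_handle in the frame of tray below 0.036 m and x of cover_handle in the frame of tray between -0.06 and 0.06 m and y of cover_handle in the frame of tray between -0.06 and 0.06 m and angle between cover_handle's own z axis and vertical below 0.06 rad and linear speed of each of cover, fork_tool below 0.01 m/s and z of fork_handle in the frame of stand between 0.114 and 0.121 m and angle between fork_handle's own z axis and vertical below 0.1 rad and horizontal distance between fork_handle and stand below 0.045 m); the robot touches nothing.
It fails at once if the forked tool presses on the cover with its spring bar, or on the lamphouse or its hinge bracket, with more than 15 N (contact force between fork_tool and cover above 15 N or contact force between fork_tool and lamphouse above 15 N).
It fails at once if the cover or its spring bar is forced against the lamphouse or its hinge lugs with more than 30 N (contact force between cover and lamphouse above 30 N).
It fails at once if the cover is dropped or pressed into the tray (over 80 N) (contact force between cover and tray above 80 N).
It fails at once if the screwdriver or another bystander is shifted by more than 20 mm or tipped (distance of any of screwdriver, slide_box, oil_bottle, steel_dish, specimen_jar, lamp_carton, objective from where it was at the start of the episode above 0.02 m or angle between any of screwdriver, slide_box, oil_bottle, steel_dish, specimen_jar, lamp_carton, objective's own z axis and vertical above 0.3 rad).
It also fails if it takes over 70 s, if anything falls off the work surface, if the arm or the gripper's body presses on something with over 40 N, if the wrist force passes 120 N, or if a joint passes its speed limit or range.

ROBOT

A 7-joint arm with a two-finger parallel gripper is mounted at the origin on the work surface. World frame = base frame: x ahead of the robot, y to its left, z up, the work surface at z = 0. Lengths are in mm, angles in rad, forces in N, time in s.
With the tool pointing down it reaches from about 350 to 900 mm from the base axis. Payload 7.2 kg.
Tool frame: the origin (TCP) lies midway between the tips of the shut fingers; the grasp point (between the pads) lies 19 mm behind it; z points along the fingers, x is the direction in which the jaws open and shut, and the axes are right-handed (so a half turn about z gives the same grasp; the last joint's range is limited). The gripper opens to 88 mm and grips with 3 to 60 N. Pads are 20 mm wide; open, the fingers measure 115 mm over their backs; the gripper's body (75 mm by 178 mm) begins 61 mm behind the grasp point.
Start: joints at [-1.325, 0.411, -0.013, 1.596, 0.006, 1.134, -0.082], TCP at [192.931, 594.48, 222.653] pointing down, gripper open.
Joint ranges: [-2.95, 2.95], [-0.29, 1.99], [-1.47, 1.44], [0.14, 2.54], [-1.03, 4.17], [0.13, 1.85], [-2.86, 2.86]. Speed limits (rad/s): [2.39, 2.39, 3.01, 3.01, 3.14, 3.14, 3.14].

INTERFACE

Orientations are given as a unit quaternion [x, y, z, w].
In Python, from bench import sensors, snapshot, camera_info, r gives the robot as it stands. The module is installed in compiled form; this text tells all that it offers.
- The arm moves only by the tool send_rows, never from a script. Its argument "targets" is a list of rows, each an object with "translation": the shift along the world's x, y, z in mm, a list of three; "spin": the turn about the world's z in degrees. A call has 1 to 20 rows; each row is the pose to reach, as a shift and turn from the pose commanded when the call began; what a row does not reach only later rows make up. A row lasts 1/8 s, in which the tool goes at most 62.5 mm and 10.7 degrees, less where a joint would pass 70% of its speed; a pose out of reach is approached as far as the arm can. A call with a gripper value outside its range is refused whole. "fingers" is the closure, from -1 (fully open) to 1 (shut), so that 0 is half open, set as the call begins (left out, the last holds). The fingers move at their own pace and stop on an object; "newtons" is the grip in N (left out, the last holds). Time passes only in rows, so rows that repeat a pose let the fingers close. It gives the time, the measured TCP pose, the force and the opening at its end, in the units of the state.
- sensors.get_state(): the state, without advancing time (a new reading comes with each control period).
- snapshot(name): name is "scene" or "top" or "wrist"; returns the picture (480x640x3 uint8, red, green, blue); there is no depth.
- camera_info(name): a dict with "vfov" (degrees; the focal length in pixels is half the picture's height over the tangent of half this angle, whatever the lens; pixels are square), "cx", "cy" (the principal point, pixels), "xyz" and "attitude" of the camera in the world; the wrist camera has in their place "tool_from_camera" (4x4, takes a point from camera to tool coordinates, whose origin is the TCP and whose axes are the tool frame's). Camera axes: x right, y down, z forward; pixel columns grow to the right and rows downward; lengths in mm; the calibration is good to about 2 mm. The wrist camera is an equidistant fisheye: a pixel r from the principal point sees the ray r / f radians off the axis. A picture is of the moment at which its call begins: read the wrist's pose just before it. camera_info takes no time and is no camera call.
- r.finish_job(): hands the job in, once; it reports no verdict.
The state is a dict: "clock": time; "q": joint angles; "qvel": joint speeds; "joint_efforts": joint torques, N m; "position": TCP position; "ee_rot": TCP orientation; "wrist_force": force on the tool from outside, world axes, zero at the start; "torque": the same for the moment, N m; "gripper_width": opening from 0.0 (shut) to 1.0 (fully open).
Only numpy, scipy, OpenCV 4.12 (cv2) and the standard library are available. Lean on these libraries where they do the work, as an engineer would, in place of code of your own. Each camera call takes 0.05 s, during which the arm holds its last target.

## Working session

There is one attempt and no reset: what is moved stays moved. The work goes in short steps, Python scripts to look and compute and a tool call to move; the robot and the scene stay as the last step left them, time stands still between calls to the robot, and variables do not carry over. Pictures are saved under pics/ and viewed, and the job is handed in when it is done.

Besides the shell and the picture viewer there is one more tool, called after ">>>" as name(argument=value, ...), one argument or row to a line, values as JSON. send_rows: Moves the arm, as the interface text tells. Its arguments: {"type":"object","properties":{"targets":{"type":"array","items":{"type":"object","properties":{"translation":{"type":"array","items":{"type":"number"}},"spin":{"type":"number"}}}},"fingers":{"type":"number"},"newtons":{"type":"number"}},"required":["targets"]}

```bash
mkdir -p pics
python3 - <<'E'
from bench import sensors, snapshot, camera_info, r
import cv2
print(sensors.get_state())
for n in ["scene","top","wrist"]:
    print(n,camera_info(n)); cv2.imwrite(f"pics/{n}0.png",snapshot(n)[:,:,::-1])
E
```

```text
{'clock': 0.0, 'q': array([-1.32517581,  0.41183708, -0.01273158,  1.59703262,  0.00561642,
        1.13431178, -0.08218996]), 'qvel': array([-4.53960373e-04, -7.05346025e-04,  2.91942658e-04, -9.36210596e-05,
        7.19826112e-04, -8.79964568e-04, -7.37711732e-04]), 'joint_efforts': array([-1.77177577e-05, -5.87959528e+01,  6.42156657e-01, -2.91066527e+01,
       -5.36613842e-02,  1.82986620e-02,  1.49030457e-04]), 'position': array([192.81288   , 593.98510391, 221.85280648]), 'ee_rot': array([ 8.08899692e-01,  5.87946158e-01, -5.91809975e-04,  5.02739791e-04]), 'wrist_force': array([ 0.0308015 , -0.35607026, -0.45542574]), 'torque': array([-0.01033906, -0.03663311, -0.0033511 ]), 'gripper_width': 0.99800362320877}
scene {'vfov': 57.37530260348064, 'cx': 322.07301501615495, 'cy': 237.20174149777463, 'xyz': array([962.28940308, 233.23924366, 877.5035869 ]), 'attitude': array([ 0.47620291,  0.83903214, -0.22847971, -0.13058668])}
top {'vfov': 48.42485580504368, 'cx': 315.2886632134823, 'cy': 238.38753483311268, 'xyz': array([ 397.17704945,    7.66641539, 1174.26993118]), 'attitude': array([-0.70265044,  0.70816227, -0.05347987,  0.04391422])}
wrist {'vfov': 65.70646984690485, 'cx': 317.9432433619254, 'cy': 244.0463020120897, 'tool_from_camera': array([[ 9.99999013e-01,  1.39595716e-03,  1.58868268e-04,
         9.86445510e-01],
       [-1.38684519e-03,  9.62665425e-01,  2.70690516e-01,
        -7.32745050e+01],
       [ 2.24935374e-04, -2.70690469e-01,  9.62666411e-01,
        -1.60956988e+02],
       [ 0.00000000e+00,  0.00000000e+00,  0.00000000e+00,
         1.00000000e+00]])}
```

View pics/scene0.png

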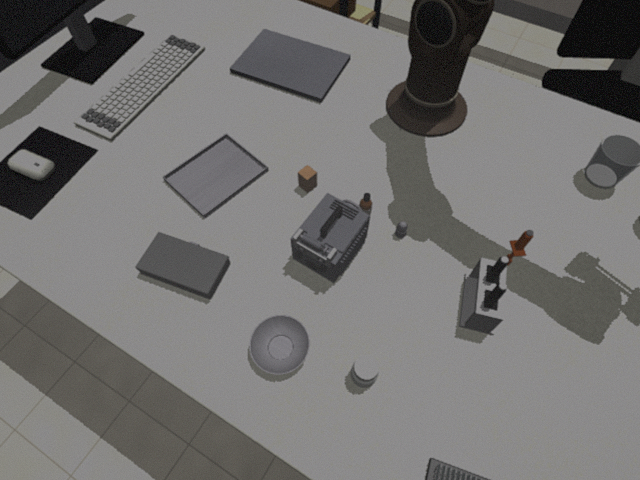

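View pics/top0.png

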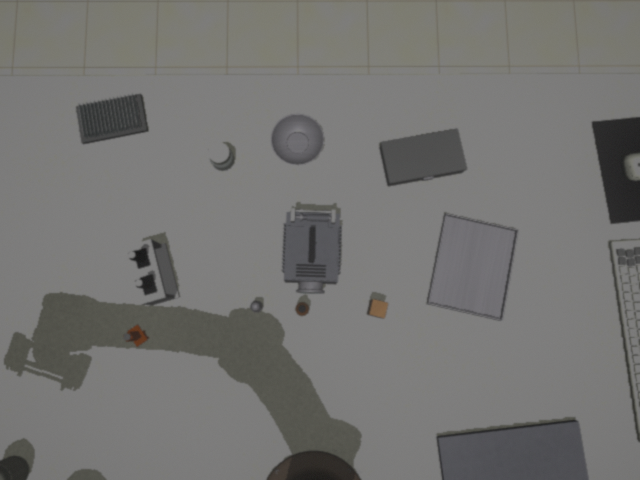

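View pics/wrist0.png

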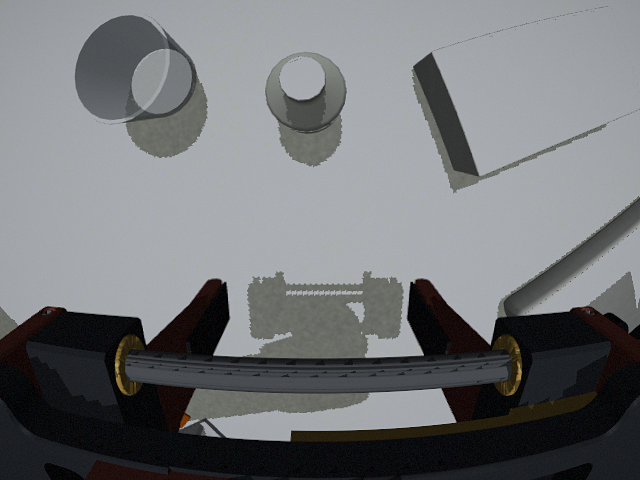

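```bash
cat > h.py <<'E'
import numpy as np, cv2
from scipy.spatial.transform import Rotation as R
from bench import sensors, snapshot, camera_info, r
def cam(n,st=None):
    c=camera_info(n); f=240/np.tan(np.radians(c['vfov']/2))
    if n=='wrist':
        st=st or sensors.get_state(); T=np.array(c['tool_from_camera']); Rt=R.from_quat(st['ee_rot']).as_matrix()
        return dict(R=Rt@T[:3,:3],p=Rt@T[:3,3]+np.array(st['position']),f=f,cx=c['cx'],cy=c['cy'],fish=True)
    return dict(R=R.from_quat(c['attitude']).as_matrix(),p=np.array(c['xyz']),f=f,cx=c['cx'],cy=c['cy'],fish=False)
def ray(c,uv):
    x=(uv[0]-c['cx'])/c['f']; y=(uv[1]-c['cy'])/c['f']
    if c['fish']:
        t=np.hypot(x,y); s=np.sin(t)/t if t>1e-9 else 1
        d=np.array([x*s,y*s,np.cos(t)])
    else: d=np.array([x,y,1.])
    d=c['R']@d; return d/np.linalg.norm(d)
def onz(c,uv,z):
    d=ray(c,uv); return c['p']+d*(z-c['p'][2])/d[2]
def proj(c,P):
    v=c['R'].T@(np.array(P,float)-c['p'])
    if c['fish']:
        rr=np.hypot(v[0],v[1]); t=np.arctan2(rr,v[2]); k=c['f']*t/max(rr,1e-9); return np.array([c['cx']+k*v[0],c['cy']+k*v[1]])
    return np.array([c['cx']+c['f']*v[0]/v[2],c['cy']+c['f']*v[1]/v[2]])
def two(c1,u1,c2,u2):
    A=[];b=[]
    M=np.zeros((3,3));v=np.zeros(3);ds=[]
    for c,u in((c1,u1),(c2,u2)):
        d=ray(c,u);P=np.eye(3)-np.outer(d,d);M+=P;v+=P@c['p']
    X=np.linalg.solve(M,v)
    return X,[np.linalg.norm((np.eye(3)-np.outer(ray(c,u),ray(c,u)))@(X-c['p'])) for c,u in((c1,u1),(c2,u2))]
E
python3 - <<'E'
from h import *
s=cv2.imread('pics/scene0.png');t=cv2.imread('pics/top0.png')
a=cv2.resize(s[220:350,440:560],None,fx=4.5,fy=4.5,interpolation=cv2.INTER_CUBIC)
b=cv2.resize(t[225:355,115:195],None,fx=4.5,fy=4.5,interpolation=cv2.INTER_CUBIC)
h=min(a.shape[0],b.shape[0]);o=np.hstack([a[:h,:430],b[:h]]);o=cv2.convertScaleAbs(o,alpha=1.6);cv2.imwrite('pics/c1.png',o)
a=cv2.resize(s[185:285,280:380],None,fx=4,fy=4,interpolation=cv2.INTER_CUBIC)
b=cv2.resize(t[195:295,265:365],None,fx=4,fy=4,interpolation=cv2.INTER_CUBIC)
cv2.imwrite('pics/c2.png',cv2.convertScaleAbs(np.hstack([a,b]),alpha=1.6))
c=cam('top');print(c['R'])
for n,uv,z in [('stand',(160,268),85),('lamp',(312,245),95),('tray',(473,266),0),('jar',(222,155),62),('dish',(298,138),30),('bottle',(302,308),75),('carton',(378,308),55),('obj',(257,305),45),('box',(423,157),36),('orange',(137,335),60)]:
    print(n,onz(c,uv,z).round())
E
```

```text
[[-0.00870779 -0.99048401  0.1373521 ]
 [-0.99987812  0.00684451 -0.01403216]
 [ 0.01295852 -0.13745755 -0.99042289]]
stand [490. 309.  85.]
lamp [533.  -1.  95.]
tray [ 496. -358.    0.]
jar [733. 191.  62.]
dish [781.  28.  30.]
bottle [406.  20.  75.]
carton [ 405. -138.   55.]
obj [414. 115.  45.]
box [ 735. -248.   36.]
orange [355. 359.  60.]
```

View pics/c1.png

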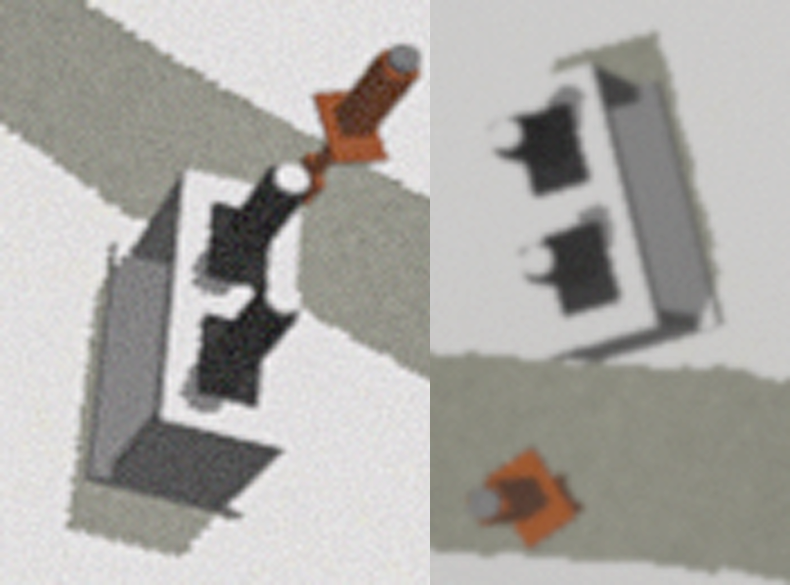

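View pics/c2.png

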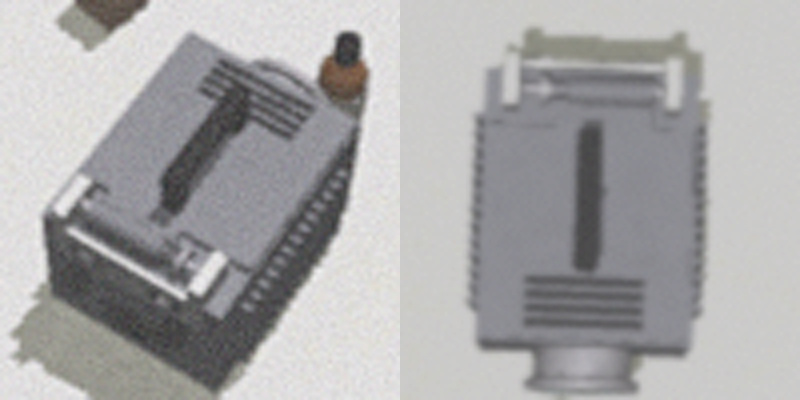

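Run:
```python
from h import *
c=cam('wrist');print(c['p'])
for uv in [(150,100),(305,110),(440,120),(505,300)]: print(uv,onz(c,uv,0).round(),proj(cam('top'),onz(c,uv,0)).round())
```

```text
[123.46500428 617.86127437 382.95450341]
(150, 100) [ 16. 461.   0.] [ 91. 501.]
(305, 110) [ 88. 615.   0.] [ 18. 465.]
(440, 120) [136. 748.   0.] [-44. 441.]
(505, 300) [365. 783.   0.] [-52. 331.]
```

>>> send_rows(
  targets=[
    {"translation":[52,-20,0]},
    {"translation":[104,-40,0]},
    {"translation":[156,-60,0]},
    {"translation":[208,-80,-10]},
    {"translation":[260,-100,-40]},
    {"translation":[312,-122,-90]},
    {"translation":[367,-144,-140]},
    {"translation":[367,-144,-160]},
    {"translation":[367,-144,-160]},
  ],
)

```text
schema error: expected keys translation, spin
```

Run:
```python
from h import *
print(sensors.get_state()['position'],sensors.get_state()['clock'])
cv2.imwrite("pics/w1.png",cv2.convertScaleAbs(snapshot('wrist')[:,:,::-1],alpha=1.2))
```

```text
[192.80988592 594.11762221 222.00501826] 0.15
```

View pics/w1.png

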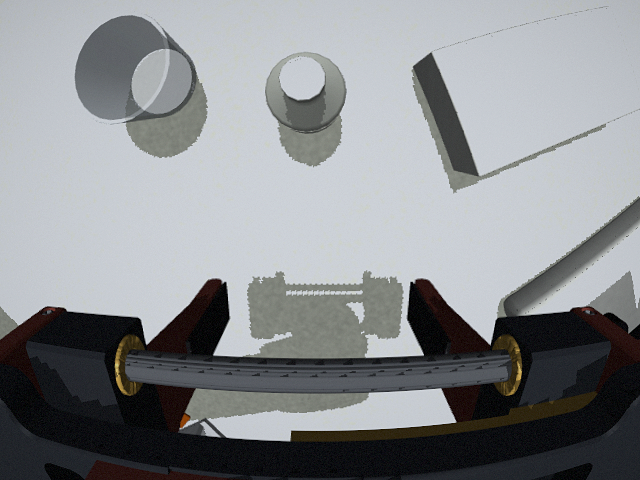

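>>> send_rows(
  targets=[
    {"translation":[52,-20,0],"spin":0},
    {"translation":[104,-40,0],"spin":0},
    {"translation":[156,-60,0],"spin":0},
    {"translation":[208,-80,-10],"spin":0},
    {"translation":[260,-100,-40],"spin":0},
    {"translation":[312,-122,-90],"spin":0},
    {"translation":[367,-144,-140],"spin":0},
    {"translation":[367,-144,-160],"spin":0},
    {"translation":[367,-144,-160],"spin":0},
  ],
)

```text
clock: 1.32
position: [559.9, 446.9, 58.5]
ee_rot: [0.81, 0.587, -0.003, 0.001]
wrist_force: [-0.6, 0.1, 1.0]
gripper_width: 1.002
```

Run:
```python
from h import *
print(sensors.get_state()['position'],sensors.get_state()['clock'])
cv2.imwrite("pics/w2.png",cv2.convertScaleAbs(snapshot('wrist')[:,:,::-1],alpha=1.2))
```

```text
[559.86595139 446.85218856  58.52530988] 1.325
```

View pics/w2.png

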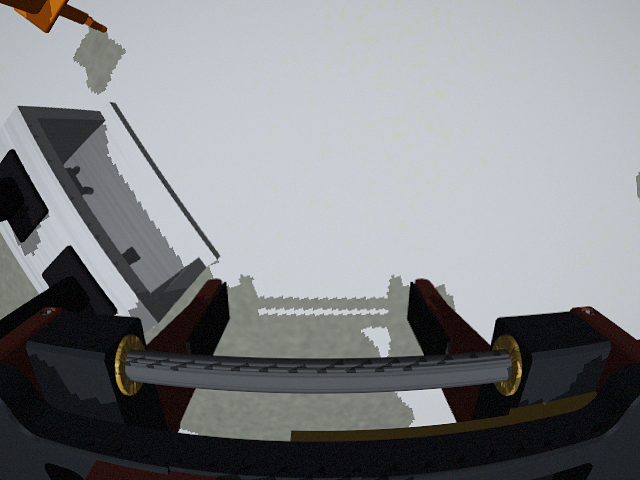

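Run:
```python
from h import *
im=cv2.imread('pics/w2.png')[90:330,0:230]
cv2.imwrite("pics/w2c.png",cv2.resize(cv2.convertScaleAbs(im,alpha=1.5,beta=20),None,fx=2.5,fy=2.5,interpolation=2))
```

```text
(no output)
```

View pics/w2c.png

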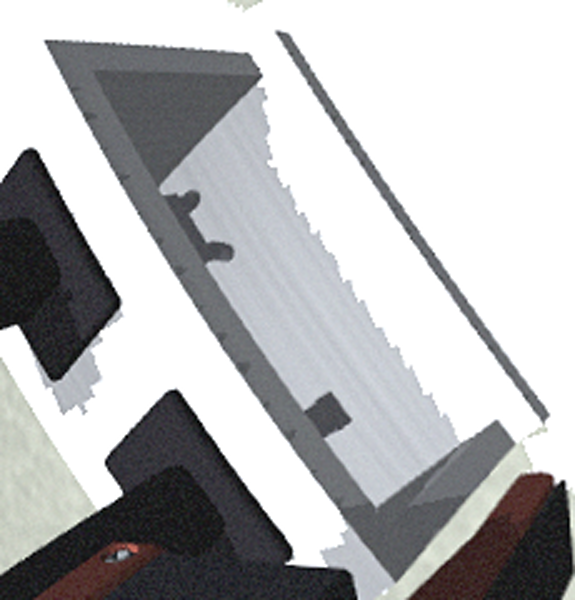

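>>> send_rows(
  targets=[
    {"translation":[0,0,60],"spin":8},
    {"translation":[0,0,120],"spin":16},
    {"translation":[-4,-40,165],"spin":24},
    {"translation":[-8,-90,200],"spin":31},
    {"translation":[-10,-150,200],"spin":31},
    {"translation":[-10,-150,200],"spin":31},
    {"translation":[-10,-150,200],"spin":31},
  ],
)

```text
clock: 2.25
position: [549.1, 302.4, 264.9]
ee_rot: [0.622, 0.783, 0.002, 0.0]
wrist_force: [-0.2, -0.1, 0.5]
gripper_width: 1.001
```

Run:
```python
from h import *
import pickle
st=sensors.get_state();pickle.dump(st,open('w3.pkl','wb'))
print(st['position'],st['clock'],st['ee_rot'])
cv2.imwrite("pics/w3.png",snapshot('wrist')[:,:,::-1])
```

```text
[549.14391312 302.35971894 264.9309297 ] 2.25 [6.21694971e-01 7.83257563e-01 1.71824246e-03 2.85220193e-05]
```

View pics/w3.png

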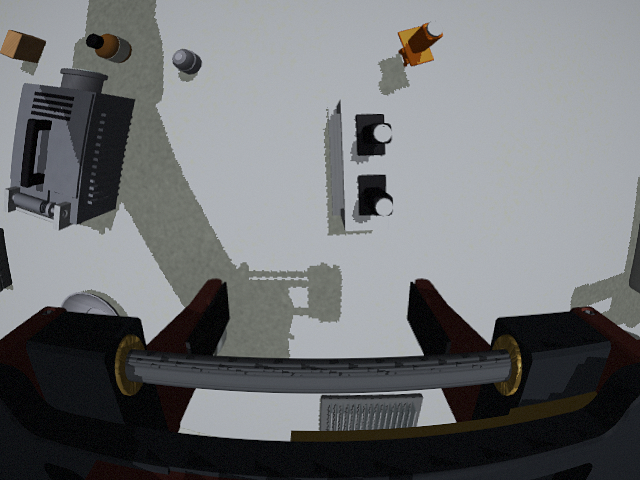

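Run:
```python
from h import *
import pickle
st=pickle.load(open('w3.pkl','rb'));c=cam('wrist',st)
im=cv2.imread('pics/w3.png');cr=im[90:250,310:430]
cv2.imwrite('pics/w3c.png',cv2.resize(cr,None,fx=5,fy=5,interpolation=2)[:600])
cv2.imwrite('pics/w3d.png',cv2.resize(cr,None,fx=4,fy=3.7,interpolation=2))
g=cv2.cvtColor(im,cv2.COLOR_BGR2GRAY)
m=(g<60).astype(np.uint8);m[:, :340]=0;m[:100]=0;m[230:]=0;m[:,420:]=0
n,l,s,ce=cv2.connectedComponentsWithStats(m)
for i in range(1,n):
    if s[i,4]>100:
        ct=cv2.findContours((l==i).astype(np.uint8),0,2)[0][0]
        print(s[i],cv2.approxPolyDP(ct,2.5,True)[:,0].tolist())
m=(g>235).astype(np.uint8)
```

```text
[356 114  35  42 985] [[382, 114], [356, 115], [358, 155], [384, 153], [384, 143], [390, 139], [382, 143], [372, 134], [379, 123], [390, 127], [383, 122]]
[358 175  35  40 949] [[359, 176], [359, 214], [378, 214], [374, 205], [379, 198], [387, 197], [392, 202], [384, 191], [385, 177]]
```

View pics/w3d.png

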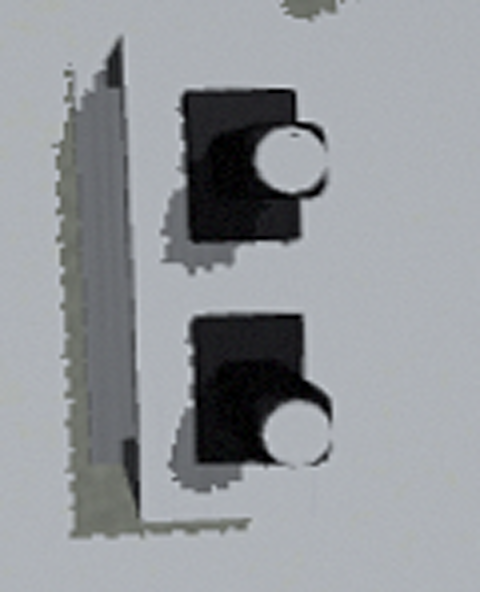

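Run:
```python
from h import *
import pickle
st=pickle.load(open('w3.pkl','rb'));c=cam('wrist',st)
def quad(q,z):
    P=np.array([onz(c,u,z) for u in q]);print('centre',P.mean(0).round(1),'edges',[np.linalg.norm(P[i]-P[(i+1)%4]).round(1) for i in range(4)])
    d=P[1]+P[2]-P[0]-P[3];print('yaw of y(short)',np.degrees(np.arctan2(d[1],d[0])).round(1)); d=P[2]+P[3]-P[0]-P[1];print('yaw long',np.degrees(np.arctan2(d[1],d[0])).round(1))
quad([(356.5,114.5),(383,114),(384.5,153.5),(358.5,155)],89)
quad([(358.7,175.5),(385,175.5),(386,214),(360,215)],89)
print(onz(c,(383,132.5),147), onz(c,(384.5,206),147))
print('plate edge yaw',[onz(c,u,85).round(1) for u in [(340.5,100),(345,230)]])
print('tool x yaw',np.degrees(np.arctan2(*R.from_quat(st['ee_rot']).as_matrix()[[1,0],0])))
```

```text
centre [459.9 331.   89. ] edges [np.float64(24.1), np.float64(36.2), np.float64(23.9), np.float64(36.9)]
yaw of y(short) 107.0
yaw long 16.3
centre [513.7 346.5  89. ] edges [np.float64(24.3), np.float64(36.1), np.float64(24.5), np.float64(36.8)]
yaw of y(short) 105.0
yaw long 16.5
[459.32431078 331.92500556 147.        ] [513.41326432 347.26012285 147.        ]
plate edge yaw [array([435.8, 297.5,  85. ]), array([552.5, 330.3,  85. ])]
tool x yaw 103.11999686851973
```

>>> send_rows(
  targets=[
    {"translation":[18,-62,-10],"spin":-3},
    {"translation":[36,-122,-20],"spin":-6},
    {"translation":[54,-182,-30],"spin":-9},
    {"translation":[72,-242,-35],"spin":-13},
    {"translation":[91,-302,-35],"spin":-13},
    {"translation":[91,-302,-35],"spin":-13},
    {"translation":[91,-302,-35],"spin":-13},
  ],
)

```text
clock: 3.18
position: [641.2, 0.5, 227.3]
ee_rot: [0.706, 0.708, 0.0, -0.001]
wrist_force: [-0.2, 0.7, 0.4]
gripper_width: 0.999
```

Run:
```python
from h import *
import pickle
st=sensors.get_state();pickle.dump(st,open('w4.pkl','wb'))
print(st['position'],st['clock'],st['ee_rot'],st['qvel'].max())
im=snapshot('wrist')[:,:,::-1]
cv2.imwrite("pics/w4.png",im)
```

```text
[6.41179081e+02 5.14541734e-01 2.27342804e+02] 3.175 [ 7.06370652e-01  7.07841905e-01  2.00727569e-04 -5.47822813e-04] 0.010524308544581609
```

View pics/w4.png

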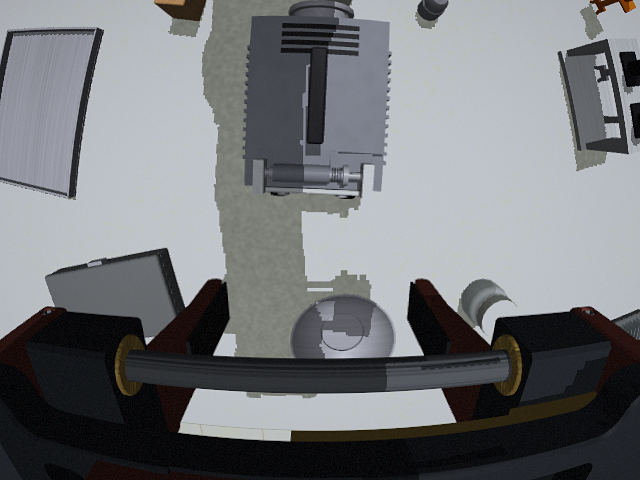

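Run:
```python
from h import *
im=cv2.imread('pics/w4.png')
cv2.imwrite('pics/w4a.png',cv2.resize(cv2.convertScaleAbs(im[140:205,240:395],alpha=1.3),None,fx=5,fy=5,interpolation=2))
cv2.imwrite('pics/w4b.png',cv2.resize(cv2.convertScaleAbs(im[5:195,240:395],alpha=1.3),None,fx=3.1,fy=3.1,interpolation=2))
```

```text
(no output)
```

View pics/w4a.png

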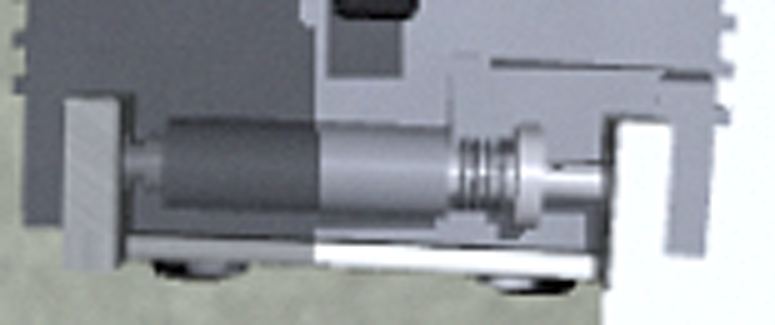

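View pics/w4b.png

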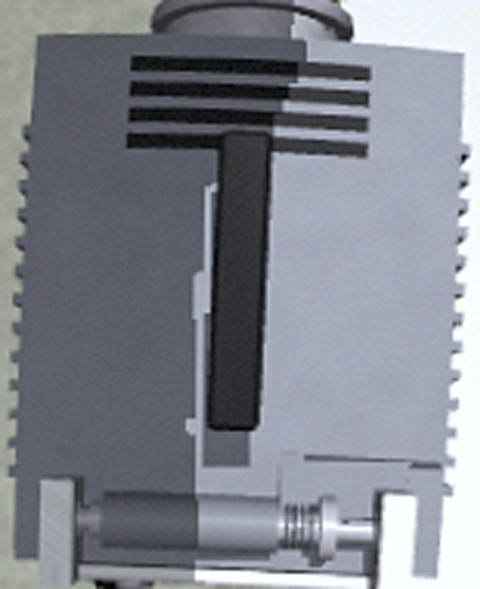

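Run:
```python
from h import *
import pickle
st=pickle.load(open('w4.pkl','rb'));c=cam('wrist',st)
def A(u,v): return (240+u/5,140+v/5)
def B(u,v): return (240+u/3.1,5+v/3.1)
for n,p,z in [('collar outer face (axis)',A(541,180),105),('shank at collar',A(548,182),105),('shank at lug',A(603,184),105),('fixed shank',A(140,162),105),('shank mid L edge',A(575,165),105),('shank low edge',A(575,200),105),
 ('h1',B(222,131),129),('h2',B(270,134),129),('h3',B(259,430),129),('h4',B(209,428),129),
 ('cov TL',B(38,36),99),('cov TR',B(462,54),99)]:
    print(n,np.round(p,1),onz(c,p,z).round(1))
P=np.array([onz(c,B(*q),129) for q in [(222,131),(270,134),(259,430),(209,428)]])
print(P.mean(0),P[3]-P[0],P[2]-P[1],P[1]-P[0])
d=(P[3]-P[0]+P[2]-P[1]);print(np.degrees(np.arctan2(d[1],d[0])))
# lug tops
for z in (115,120): print(z,[onz(c,A(*q),z).round(1) for q in [(66,97),(121,97),(119,262),(614,120),(671,125),(605,285),(64,268)]])
```

```text
collar outer face (axis) [348.2 176. ] [593.8  24.3 105. ]
shank at collar [349.6 176.4] [594.1  25.4 105. ]
shank at lug [360.6 176.8] [594.2  33.8 105. ]
fixed shank [268.  172.4] [591. -37. 105.]
shank mid L edge [355. 173.] [591.4  29.5 105. ]
shank low edge [355. 180.] [596.8  29.6 105. ]
h1 [311.6  47.3] [500.4  -3.5 129. ]
h2 [327.1  48.2] [501.1   7.2 129. ]
h3 [323.5 143.7] [569.2   5.  129. ]
h4 [307.4 143.1] [568.7  -6.1 129. ]
cov TL [252.3  16.6] [464.7 -50.7  99. ]
cov TR [389.   22.4] [469.1  56.4  99. ]
[534.83484464   0.6303469  129.        ] [68.34613493 -2.6621248   0.        ] [68.10327182 -2.19776472  0.        ] [ 0.66783012 10.65666175  0.        ]
-2.039829345962446
115 [array([580.3, -46.6, 115. ]), array([580.5, -38.3, 115. ]), array([605.1, -39.1, 115. ]), array([583.8,  34.1, 115. ]), array([584.3,  42.6, 115. ]), array([608.4,  33.3, 115. ]), array([605.9, -47.5, 115. ])]
120 [array([580.1, -45.7, 120. ]), array([580.3, -37.6, 120. ]), array([604.4, -38.4, 120. ]), array([583.5,  33.5, 120. ]), array([584. ,  41.9, 120. ]), array([607.7,  32.7, 120. ]), array([605.2, -46.6, 120. ])]
```

>>> send_rows(
  targets=[
    {"translation":[-30,54,0],"spin":3},
    {"translation":[-60,109,0],"spin":6},
    {"translation":[-90,164,0],"spin":9},
    {"translation":[-120,219,0],"spin":12},
    {"translation":[-150,274,0],"spin":16},
    {"translation":[-181,330,0],"spin":16},
    {"translation":[-181,330,-20],"spin":16},
    {"translation":[-181,330,-20],"spin":16},
    {"translation":[-181,330,-20],"spin":16},
    {"translation":[-181,330,-20],"spin":16},
  ],
)

```text
clock: 4.47
position: [460.5, 328.3, 208.4]
ee_rot: [0.602, 0.798, 0.001, 0.0]
wrist_force: [-0.1, -0.4, 0.0]
gripper_width: 1.001
```

Run:
```python
from h import *
import pickle
st=sensors.get_state();pickle.dump(st,open('w5.pkl','wb'))
print(st['position'],st['clock'],st['ee_rot'],np.degrees(2*np.arctan2(st['ee_rot'][1],st['ee_rot'][0])))
im=snapshot('wrist')[:,:,::-1]
cv2.imwrite("pics/w5.png",im)
```

```text
[460.49075601 328.25536004 208.40801929] 4.475 [6.02053450e-01 7.98455612e-01 5.00300270e-04 1.68784174e-04] 105.96577357446688
```

View pics/w5.png

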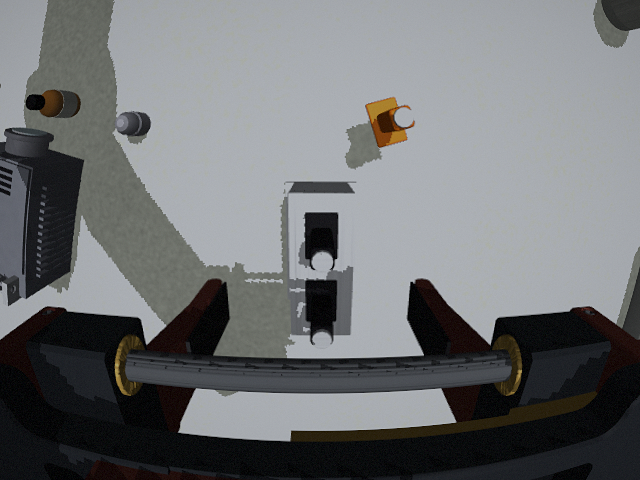

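Run:
```python
from h import *
import pickle
st=pickle.load(open('w5.pkl','rb'));c=cam('wrist',st)
im=cv2.imread('pics/w5.png')
cv2.imwrite('pics/w5a.png',cv2.resize(cv2.convertScaleAbs(im[175:350,275:365],alpha=1.2),None,fx=3.4,fy=3.4,interpolation=2))
print('handle top at',onz(c,(321.5,260),147),'scr',onz(c,(321.5,337),147))
print(proj(c,(459.6,331.4,147)))
q=[(305,213),(337.5,213),(338,262),(306,262)]
P=np.array([onz(c,u,89) for u in q]);print(P.round(1),P.mean(0))
```

```text
handle top at [459.8680225  330.91261322 147.        ] scr [513.27716204 346.4750942  147.        ]
[322.36242385 259.81440374]
[[445.1 314.   89. ]
 [438.2 338.   89. ]
 [476.  349.8  89. ]
 [483.1 325.4  89. ]] [460.61436187 331.78833331  89.        ]
```

View pics/w5a.png

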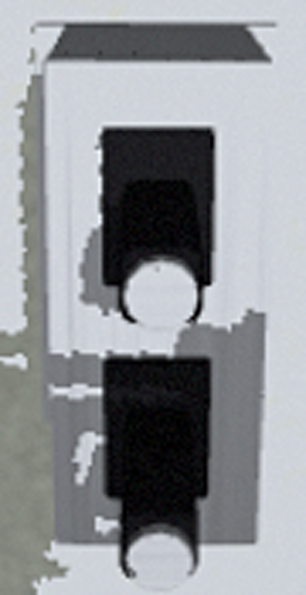

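>>> send_rows(
  targets=[
    {"translation":[-0.5,2.8,0],"spin":0},
    {"translation":[-0.5,2.8,-30],"spin":0},
    {"translation":[-0.5,2.8,-60],"spin":0},
    {"translation":[-0.5,2.8,-90],"spin":0},
    {"translation":[-0.5,2.8,-108],"spin":0},
    {"translation":[-0.5,2.8,-108],"spin":0},
    {"translation":[-0.5,2.8,-108],"spin":0},
  ],
)

```text
clock: 5.4
position: [460.0, 331.7, 100.6]
ee_rot: [0.602, 0.799, 0.001, 0.0]
wrist_force: [0.0, 0.2, 0.8]
gripper_width: 1.003
```

>>> send_rows(
  targets=[
    {"translation":[0,0,0],"spin":0},
    {"translation":[0,0,0],"spin":0},
    {"translation":[0,0,0],"spin":0},
    {"translation":[0,0,0],"spin":0},
    {"translation":[0,0,0],"spin":0},
    {"translation":[0,0,0],"spin":0},
    {"translation":[0,0,0],"spin":0},
    {"translation":[0,0,0],"spin":0},
  ],
  fingers=1,
  newtons=40,
)

```text
clock: 6.4
position: [459.4, 331.2, 99.6]
ee_rot: [0.602, 0.799, -0.0, -0.0]
wrist_force: [0.3, 1.0, -0.3]
gripper_width: 0.181
```

>>> send_rows(
  targets=[
    {"translation":[0,0,20],"spin":0},
    {"translation":[0,0,45],"spin":0},
    {"translation":[0,0,75],"spin":0},
    {"translation":[0,0,110],"spin":0},
    {"translation":[0,0,140],"spin":0},
    {"translation":[0,0,140],"spin":0},
    {"translation":[0,0,140],"spin":0},
    {"translation":[0,0,140],"spin":0},
  ],
)

```text
clock: 7.4
position: [458.8, 330.8, 238.1]
ee_rot: [0.602, 0.799, -0.001, -0.0]
wrist_force: [-0.5, 0.7, -0.7]
gripper_width: 0.183
```

Run:
```python
from h import *
import pickle
st=sensors.get_state();pickle.dump(st,open('w6.pkl','wb'))
print(st['position'],st['clock'],st['wrist_force'],st['gripper_width'])
im=snapshot('wrist')[:,:,::-1]
cv2.imwrite("pics/w6.png",im)
cv2.imwrite('pics/w6a.png',cv2.resize(im[180:380,220:420],None,fx=3,fy=3,interpolation=2))
```

```text
[458.82772087 330.8154652  238.11915663] 7.4 [-0.52110623  0.65889269 -0.74913982] 0.18331575172529582
```

View pics/w6a.png

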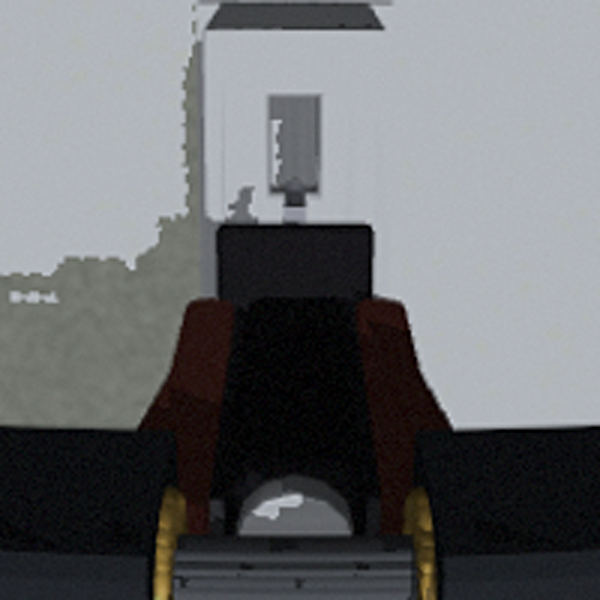

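```bash
python3 - <<'E'
from h import *
import pickle
st=pickle.load(open('w6.pkl','rb'));c=cam('wrist',st)
Rt=R.from_quat(st['ee_rot']).as_matrix();p=np.array(st['position'])
for t in [(0,-10.5,74),(0,-8.25,74),(0,-10.5,64),(0,-10.5,59),(0,-4,40),(-19*0,-19,14),(13,-19,14),(-13,-19,14),(13,-19,18)]:
    q=proj(c,p+Rt@np.array(t));print(t,q.round(1),((q-[220,180])*3).round())
E
python3 - <<'E'
import cv2
im=cv2.imread('pics/w6.png')[230:265,290:350]
cv2.imwrite('pics/w6b.png',cv2.resize(cv2.convertScaleAbs(im,alpha=1.2),None,fx=10,fy=10,interpolation=2))
E
```

```text
(0, -10.5, 74) [317.3 238.6] [292. 176.]
(0, -8.25, 74) [317.3 241.9] [292. 186.]
(0, -10.5, 64) [317.2 242.7] [292. 188.]
(0, -10.5, 59) [317.2 244.9] [292. 195.]
(0, -4, 40) [317.1 264.9] [291. 255.]
(0, -19, 14) [317.  253.2] [291. 220.]
(13, -19, 14) [343.4 253.2] [370. 220.]
(-13, -19, 14) [290.7 253.1] [212. 219.]
(13, -19, 18) [342.8 250.9] [369. 213.]
```

View pics/w6b.png

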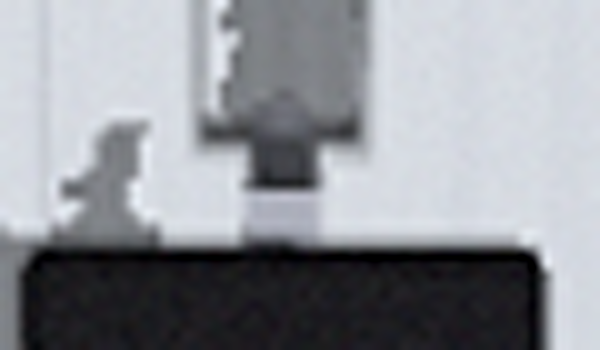

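>>> send_rows(
  targets=[
    {"translation":[15,-40,0],"spin":-2},
    {"translation":[35,-85,0],"spin":-5},
    {"translation":[60,-135,0],"spin":-8},
    {"translation":[85,-190,0],"spin":-12},
    {"translation":[110,-245,0],"spin":-16},
    {"translation":[128,-285,-10],"spin":-18.3},
    {"translation":[135,-302,-28],"spin":-18.3},
    {"translation":[135,-302,-28],"spin":-18.3},
    {"translation":[135,-302,-28],"spin":-18.3},
    {"translation":[135,-302,-28],"spin":-18.3},
    {"translation":[135,-302,-28],"spin":-18.3},
  ],
)

```text
clock: 8.82
position: [594.4, 30.6, 212.2]
ee_rot: [0.72, 0.694, 0.0, 0.0]
wrist_force: [-0.3, 0.8, -0.6]
gripper_width: 0.174
```

```bash
cat > look.py <<'E'
from h import *
import pickle,sys
k=sys.argv[1]
st=sensors.get_state();pickle.dump(st,open(f'{k}.pkl','wb'))
print(st['position'].round(2),st['clock'],st['wrist_force'].round(2),round(st['gripper_width'],3),'yaw',np.degrees(2*np.arctan2(st['ee_rot'][1],st['ee_rot'][0])).round(2), st['ee_rot'].round(4))
im=snapshot('wrist')[:,:,::-1]
cv2.imwrite(f"pics/{k}.png",im)
x0,y0,x1,y1,f=map(int,sys.argv[2:7])
cv2.imwrite(f'pics/{k}a.png',cv2.resize(cv2.convertScaleAbs(im[y0:y1,x0:x1],alpha=1.3),None,fx=f,fy=f,interpolation=2))
E
python3 look.py w7 240 180 400 270 5
```

```text
[594.43  30.55 212.2 ] 8.825 [-0.25  0.83 -0.6 ] 0.174 yaw 87.83 [7.204e-01 6.936e-01 5.000e-04 1.000e-04]
```

View pics/w7a.png

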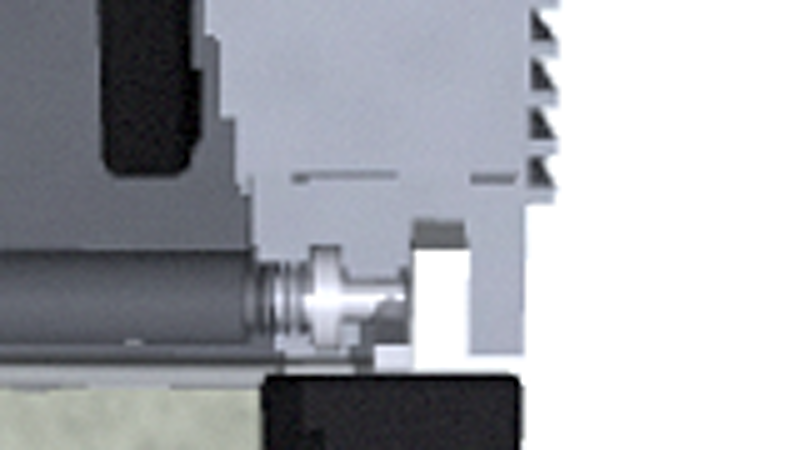

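Run:
```python
import cv2,numpy as np
im=cv2.imread('pics/w7.png')[215:262,285:355]
im=(255*(im/255.)**2.2).clip(0,255)
cv2.imwrite('pics/w7b.png',cv2.resize(im.astype(np.uint8),None,fx=11,fy=11,interpolation=0))
```

```text
(no output)
```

View pics/w7b.png

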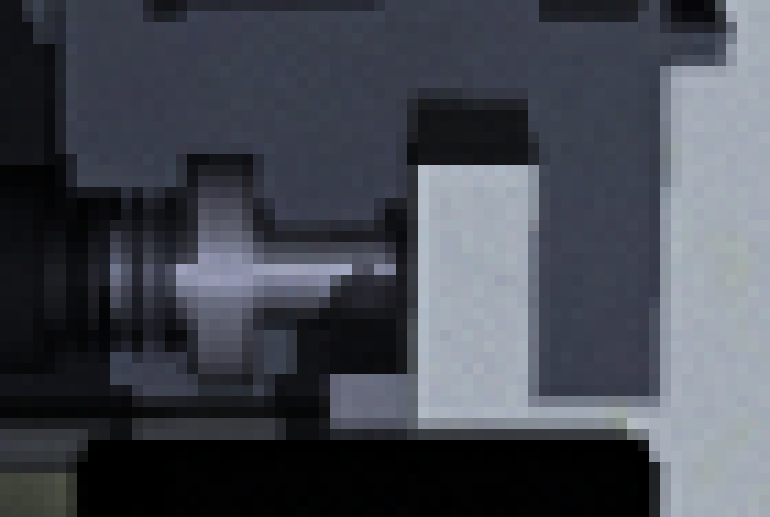

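Run:
```python
from h import *
import pickle
st=pickle.load(open('w7.pkl','rb'));c=cam('wrist',st)
for n,u,z in [('shank mid',(311,239.0),105),('shank top edge',(311,235.4),105),('collar face',(308.8,239),105),('collar top',(305.5,229.3),105),('collar bot',(305.5,249.5),105),('lug in',(321.1,239),105),('tine mid',(318.6,245),138),('lug inner top',(322.6,232),118)]: print(n,onz(c,u,z).round(2))
Rt=R.from_quat(st['ee_rot']).as_matrix();p=np.array(st['position'])
for t in [(0,-10.5,74),(0,-8.25,74),(0,-10.5,64),(0,-10.5,59),(0,-2.2,59),(0,-19,14)]:
    q=proj(c,p+Rt@np.array(t));print(t,q.round(1),((q-[285,215])*11).round())
```

```text
shank mid [592.79  26.26 105.  ]
shank top edge [590.02  26.38 105.  ]
collar face [592.73  24.62 105.  ]
collar top [585.2   22.49 105.  ]
collar bot [600.81  21.78 105.  ]
lug in [593.07  33.8  105.  ]
tine mid [588.26  32.05 138.  ]
lug inner top [584.51  35.05 118.  ]
(0, -10.5, 74) [316.7 238.9] [349. 263.]
(0, -8.25, 74) [316.7 242.2] [349. 299.]
(0, -10.5, 64) [316.7 243. ] [349. 308.]
(0, -10.5, 59) [316.7 245.1] [348. 332.]
(0, -2.2, 59) [316.7 258. ] [348. 473.]
(0, -19, 14) [316.3 253.5] [345. 424.]
```

>>> send_rows(
  targets=[
    {"translation":[-1.5,-2.5,0],"spin":0},
    {"translation":[-1.5,-2.5,-10],"spin":0},
    {"translation":[-1.5,-2.5,-20],"spin":0},
    {"translation":[-1.5,-2.5,-22],"spin":0},
    {"translation":[-1.5,-2.5,-22],"spin":0},
    {"translation":[-1.5,-2.5,-22],"spin":0},
  ],
)

```text
clock: 9.62
position: [593.1, 26.8, 189.9]
ee_rot: [0.721, 0.693, 0.0, 0.0]
wrist_force: [0.7, 0.2, -1.4]
gripper_width: 0.176
```

```bash
python3 look.py w8 285 205 355 262 11;python3 - <<'E'
import cv2,numpy as np
im=cv2.imread('pics/w8.png')[210:262,285:355]
im=(255*(im/255.)**2).clip(0,255)
cv2.imwrite('pics/w8b.png',cv2.resize(im.astype(np.uint8),None,fx=11,fy=11,interpolation=0))
E
```

```text
[593.12  26.8  189.86] 9.625 [ 0.73  0.22 -1.38] 0.176 yaw 87.72 [7.210e-01 6.929e-01 1.000e-04 1.000e-04]
```

View pics/w8b.png

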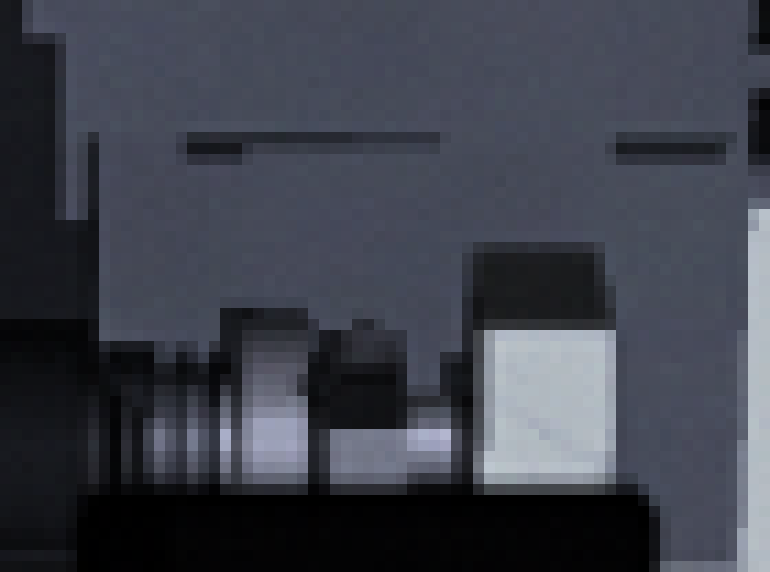

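Run:
```python
from h import *
import pickle
st=pickle.load(open('w8.pkl','rb'));c=cam('wrist',st)
print('collar edge',onz(c,(309,238.2),105),'shank edge',onz(c,(324,245.6),105), 'tip',onz(c,(318.5,239.3),116), 'cam',c['p'])
Rt=R.from_quat(st['ee_rot']).as_matrix();p=np.array(st['position'])
for t in [(0,-10.5,74),(0,-8.25,74),(0,-10.5,72),(0,-10.5,63.5),(0,-10.5,59.5)]:
    q=proj(c,p+Rt@np.array(t));print(t,q.round(1),((q-[285,210])*11).round())
```

```text
collar edge [584.86671965  21.79037973 105.        ] shank edge [590.52218531  31.86654132 105.        ] tip [582.9511243   28.35543428 116.        ] cam [520.12355106  30.47886752 350.78825749]
(0, -10.5, 74) [316.7 238.9] [349. 318.]
(0, -8.25, 74) [316.7 242.2] [349. 354.]
(0, -10.5, 72) [316.7 239.7] [349. 326.]
(0, -10.5, 63.5) [316.7 243.2] [349. 365.]
(0, -10.5, 59.5) [316.7 244.9] [348. 384.]
```

>>> send_rows(
  targets=[
    {"translation":[0,1,0],"spin":0},
    {"translation":[0,1,-3],"spin":0},
    {"translation":[0,1,-6],"spin":0},
    {"translation":[0,1,-8],"spin":0},
    {"translation":[0,1,-10],"spin":0},
    {"translation":[0,1,-10],"spin":0},
    {"translation":[0,1,-10],"spin":0},
  ],
)

```text
clock: 10.55
position: [593.0, 27.8, 179.7]
ee_rot: [0.721, 0.693, 0.0, 0.0]
wrist_force: [1.0, 0.1, 0.2]
gripper_width: 0.179
```

```bash
python3 look.py w9 285 205 355 262 11;python3 - <<'E'
import cv2,numpy as np
im=cv2.imread('pics/w9.png')[210:262,285:355]
im=(255*(im/255.)**1.5).clip(0,255)
cv2.imwrite('pics/w9b.png',cv2.resize(im.astype(np.uint8),None,fx=11,fy=11,interpolation=0))
E
```

```text
[592.97  27.78 179.69] 10.55 [1.04 0.08 0.15] 0.179 yaw 87.72 [0.721  0.6929 0.     0.    ]
```

View pics/w9b.png

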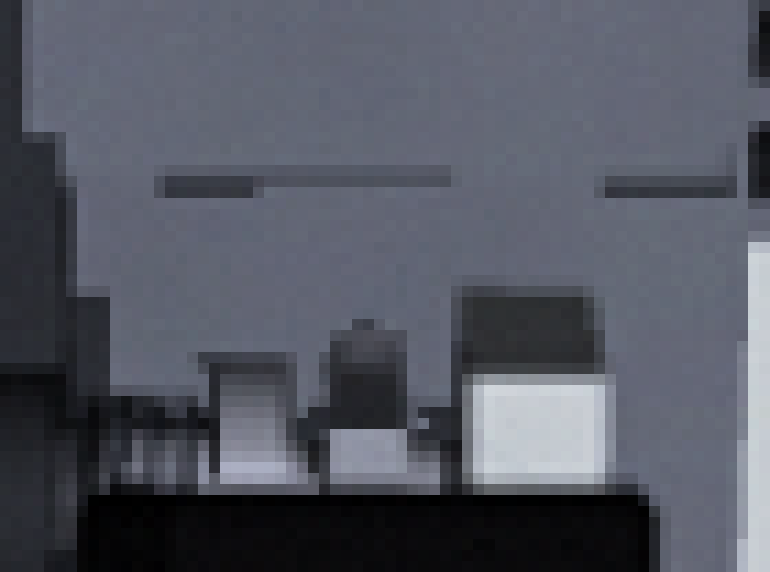

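>>> send_rows(
  targets=[
    {"translation":[0,0,-2],"spin":0},
    {"translation":[0,0,-4],"spin":0},
    {"translation":[0,0,-5],"spin":0},
    {"translation":[0,0,-6],"spin":0},
    {"translation":[0,0,-6],"spin":0},
    {"translation":[0,0,-6],"spin":0},
  ],
)

```text
clock: 11.35
position: [593.0, 27.8, 173.7]
ee_rot: [0.721, 0.693, 0.0, 0.0]
wrist_force: [0.9, -1.1, -1.1]
gripper_width: 0.181
```

Run:
```python
from h import *
st=sensors.get_state();print(st['position'],st['wrist_force'],st['torque'])
```

```text
[592.95963978  27.789202   173.69336206] [ 0.90279251 -1.0724923  -1.1428592 ] [-0.00014736 -0.03903367  0.02653462]
```

>>> send_rows(
  targets=[
    {"translation":[0,-1.5,-0.5],"spin":0},
    {"translation":[-0.1,-3,-0.5],"spin":0},
    {"translation":[-0.2,-4.5,-0.5],"spin":0},
    {"translation":[-0.2,-6,-0.5],"spin":0},
    {"translation":[-0.2,-6,-0.5],"spin":0},
    {"translation":[-0.2,-6,-0.5],"spin":0},
  ],
  newtons=60,
  fingers=1,
)

```text
clock: 12.1
position: [592.8, 21.9, 173.2]
ee_rot: [0.721, 0.693, 0.0, 0.0]
wrist_force: [1.3, 2.1, -0.6]
gripper_width: 0.178
```

```bash
python3 look.py w10 285 205 355 262 11;python3 - <<'E'
import cv2,numpy as np
im=cv2.imread('pics/w10.png')[210:262,265:355]
im=(255*(im/255.)**1.5).clip(0,255)
cv2.imwrite('pics/w10b.png',cv2.resize(im.astype(np.uint8),None,fx=8,fy=8,interpolation=0))
E
```

```text
[592.81  21.86 173.19] 12.1 [ 1.34  2.07 -0.56] 0.178 yaw 87.73 [7.210e-01 6.929e-01 1.000e-04 0.000e+00]
```

View pics/w10b.png

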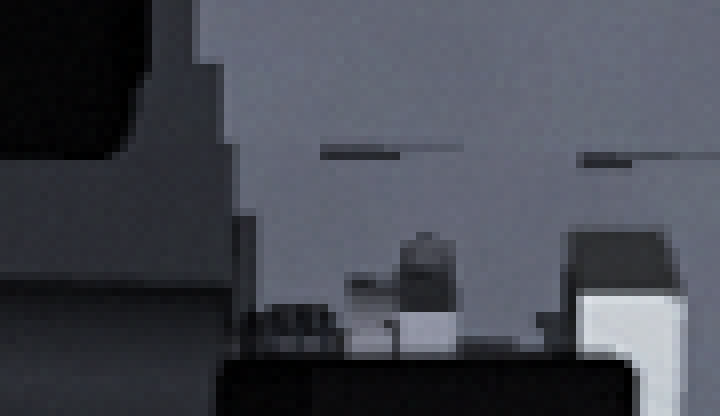

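>>> send_rows(
  targets=[
    {"translation":[0,-1,0],"spin":0},
    {"translation":[-0.1,-2,0],"spin":0},
    {"translation":[-0.1,-3,0],"spin":0},
    {"translation":[-0.1,-3,0],"spin":0},
    {"translation":[-0.1,-3,0],"spin":0},
  ],
)

```text
clock: 12.78
position: [592.6, 19.1, 173.2]
ee_rot: [0.721, 0.693, 0.0, -0.0]
wrist_force: [0.9, 4.5, -0.7]
gripper_width: 0.182
```

```bash
cat > s.py <<'E'
from h import *
st=sensors.get_state();print(st['position'].round(2),st['wrist_force'].round(2),st['torque'].round(3),st['joint_efforts'].round(2),round(st['gripper_width'],3),st['clock'])
E
python3 s.py
```

```text
[592.65  19.11 173.19] [ 0.89  4.47 -0.7 ] [ 1.27  -0.214 -0.044] [ 2.480e+00 -5.588e+01  4.760e+00 -2.666e+01  1.510e+00  4.300e-01
  3.000e-02] 0.182 12.775
```

>>> send_rows(
  targets=[
    {"translation":[0,-1,0],"spin":0},
    {"translation":[-0.1,-2,0],"spin":0},
    {"translation":[-0.1,-2,0],"spin":0},
    {"translation":[-0.1,-2,0],"spin":0},
  ],
)

```text
clock: 13.28
position: [592.5, 17.1, 173.2]
ee_rot: [0.721, 0.693, 0.0, -0.0]
wrist_force: [1.0, 5.8, -1.2]
gripper_width: 0.178
```

```bash
python3 s.py
```

```text
[592.55  17.06 173.16] [ 1.03  5.85 -1.19] [ 1.62  -0.15  -0.047] [ 3.050e+00 -5.575e+01  5.360e+00 -2.659e+01  1.870e+00  4.100e-01
  3.000e-02] 0.178 13.275
```

>>> send_rows(
  targets=[
    {"translation":[0,-0.5,0],"spin":0},
    {"translation":[0,-1,0],"spin":0},
    {"translation":[0,-1,0],"spin":0},
  ],
)

```text
clock: 13.65
position: [592.5, 16.2, 173.2]
ee_rot: [0.721, 0.693, 0.0, -0.0]
wrist_force: [0.3, 5.9, -0.7]
gripper_width: 0.181
```

```bash
python3 s.py
```

```text
[592.49  16.25 173.17] [ 0.29  5.91 -0.75] [ 1.701 -0.131 -0.033] [ 3.310e+00 -5.571e+01  5.630e+00 -2.660e+01  2.020e+00  3.700e-01
  4.000e-02] 0.181 13.65
```

>>> send_rows(
  targets=[
    {"translation":[0,-0.5,0],"spin":0},
    {"translation":[0,-0.5,0],"spin":0},
    {"translation":[0,-0.5,0],"spin":0},
  ],
)

```text
clock: 14.02
position: [592.5, 15.8, 173.2]
ee_rot: [0.721, 0.693, 0.0, -0.0]
wrist_force: [-0.2, 5.1, -0.5]
gripper_width: 0.175
```

```bash
python3 s.py
```

```text
[592.48  15.83 173.19] [-0.23  5.06 -0.55] [ 1.756 -0.035 -0.016] [ 3.380e+00 -5.569e+01  5.710e+00 -2.662e+01  2.080e+00  3.500e-01
  3.000e-02] 0.175 14.025
```

>>> send_rows(
  targets=[
    {"translation":[0,-0.5,0],"spin":0},
    {"translation":[0,-0.5,0],"spin":0},
    {"translation":[0,-0.5,0],"spin":0},
  ],
)

```text
clock: 14.4
position: [592.5, 15.4, 173.2]
ee_rot: [0.721, 0.693, 0.0, -0.0]
wrist_force: [0.5, 5.9, -1.5]
gripper_width: 0.179
```

```bash
python3 s.py
```

```text
[592.46  15.42 173.17] [ 0.54  5.88 -1.49] [ 1.838 -0.041 -0.024] [ 3.490e+00 -5.567e+01  5.820e+00 -2.662e+01  2.150e+00  3.400e-01
  4.000e-02] 0.179 14.4
```

>>> send_rows(
  targets=[
    {"translation":[0,-0.5,0],"spin":0},
    {"translation":[0,-0.5,0],"spin":0},
  ],
)

```text
clock: 14.65
position: [592.5, 15.2, 173.2]
ee_rot: [0.721, 0.693, 0.0, -0.0]
wrist_force: [0.5, 7.0, -0.6]
gripper_width: 0.182
```

```bash
python3 s.py
```

```text
[592.47  15.22 173.17] [ 0.53  7.   -0.6 ] [ 1.976 -0.129 -0.056] [ 3.860e+00 -5.568e+01  6.190e+00 -2.658e+01  2.360e+00  3.600e-01
  4.000e-02] 0.182 14.65
```

>>> send_rows(
  targets=[
    {"translation":[0,-0.5,0],"spin":0},
    {"translation":[0,-0.5,0],"spin":0},
  ],
)

```text
clock: 14.9
position: [592.5, 15.1, 173.2]
ee_rot: [0.721, 0.693, 0.001, -0.001]
wrist_force: [0.1, 7.9, -1.0]
gripper_width: 0.181
```

```bash
python3 s.py
```

```text
[592.49  15.13 173.17] [ 0.07  7.87 -0.98] [ 2.216 -0.099 -0.067] [ 4.320e+00 -5.568e+01  6.660e+00 -2.653e+01  2.640e+00  3.900e-01
  5.000e-02] 0.181 14.9
```

>>> send_rows(
  targets=[
    {"translation":[-0.7,-0.3,0],"spin":0},
    {"translation":[-1.6,-0.3,0],"spin":0.6},
    {"translation":[-2.8,-0.2,0],"spin":1.4},
    {"translation":[-4.0,-0.2,0],"spin":2.4},
    {"translation":[-4.8,-0.2,0],"spin":3.4},
    {"translation":[-4.8,-0.2,0],"spin":3.4},
  ],
)

```text
clock: 15.65
position: [588.0, 15.3, 173.2]
ee_rot: [0.7, 0.714, 0.001, -0.0]
wrist_force: [1.5, 8.6, -2.2]
gripper_width: 0.181
```

```bash
python3 s.py;python3 look.py w11 285 205 355 262 11;python3 - <<'E'
import cv2,numpy as np
im=cv2.imread('pics/w11.png')[200:262,255:365]
im=(255*(im/255.)**1.5).clip(0,255)
cv2.imwrite('pics/w11b.png',cv2.resize(im.astype(np.uint8),None,fx=7,fy=7,interpolation=0))
E
```

```text
[588.04  15.34 173.24] [ 1.48  8.57 -2.17] [ 2.471 -0.351 -0.05 ] [  4.82 -55.57   6.93 -26.06   2.94   0.86   0.13] 0.181 15.65
[588.04  15.34 173.24] 15.65 [ 1.48  8.57 -2.17] 0.181 yaw 91.2 [ 6.997e-01  7.145e-01  1.000e-03 -5.000e-04]
```

View pics/w11b.png

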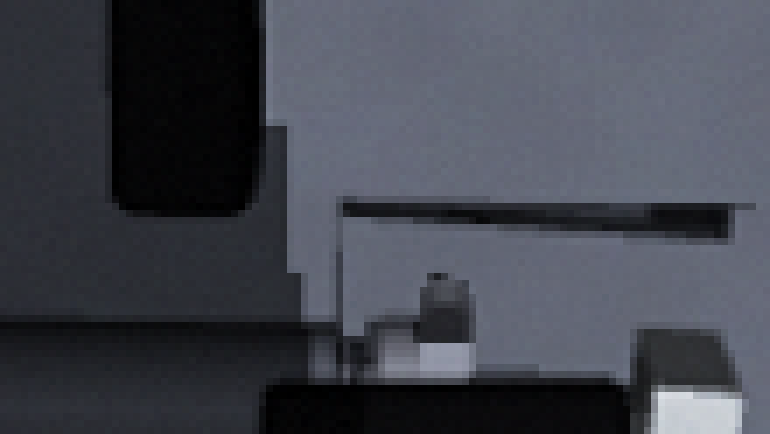

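>>> send_rows(
  targets=[
    {"translation":[-1.1,0,0],"spin":1.2},
    {"translation":[-2.2,0,0],"spin":2.3},
    {"translation":[-3.3,-0.1,0],"spin":3.5},
    {"translation":[-3.3,-0.1,0],"spin":3.5},
  ],
)

```text
clock: 16.2
position: [584.6, 15.4, 173.2]
ee_rot: [0.677, 0.736, 0.001, -0.001]
wrist_force: [1.4, 8.8, -1.1]
gripper_width: 0.177
```

```bash
python3 s.py
```

```text
[584.55  15.37 173.21] [ 1.42  8.76 -1.08] [ 2.586 -0.294 -0.048] [  5.01 -55.13   6.94 -26.18   3.06   0.7    0.15] 0.177 16.2
```

>>> send_rows(
  targets=[
    {"translation":[-1.1,-0.1,0],"spin":1.2},
    {"translation":[-2.2,-0.2,0],"spin":2.3},
    {"translation":[-3.3,-0.3,0],"spin":3.4},
    {"translation":[-3.3,-0.3,0],"spin":3.4},
  ],
)

```text
clock: 16.7
position: [581.2, 15.2, 173.2]
ee_rot: [0.655, 0.755, 0.001, -0.001]
wrist_force: [0.4, 9.4, -1.4]
gripper_width: 0.177
```

```bash
python3 s.py
```

```text
[581.16  15.21 173.22] [ 0.37  9.45 -1.37] [ 2.651 -0.215 -0.082] [  5.16 -54.69   6.94 -26.27   3.17   0.57   0.14] 0.177 16.7
```

>>> send_rows(
  targets=[
    {"translation":[-1.1,-0.1,0],"spin":1.2},
    {"translation":[-2.2,-0.2,0],"spin":2.3},
    {"translation":[-3.2,-0.3,0],"spin":3.3},
    {"translation":[-3.2,-0.3,0],"spin":3.3},
  ],
)

```text
clock: 17.2
position: [577.8, 14.9, 173.2]
ee_rot: [0.633, 0.774, 0.001, -0.001]
wrist_force: [0.2, 9.1, -0.8]
gripper_width: 0.178
```

```bash
python3 s.py;python3 look.py w12 285 205 355 262 11;python3 - <<'E'
import cv2,numpy as np
im=cv2.imread('pics/w12.png')[160:270,230:400]
cv2.imwrite('pics/w12b.png',cv2.resize(cv2.convertScaleAbs(im,alpha=1),None,fx=4.7,fy=4.7,interpolation=2))
E
```

```text
[577.85  14.87 173.18] [ 0.19  9.12 -0.85] [ 2.624 -0.051 -0.012] [  5.13 -54.26   6.77 -26.36   3.17   0.45   0.12] 0.178 17.2
[577.85  14.87 173.18] 17.2 [ 0.19  9.12 -0.85] 0.178 yaw 101.4 [ 0.6334  0.7739  0.0009 -0.0008]
```

View pics/w12b.png

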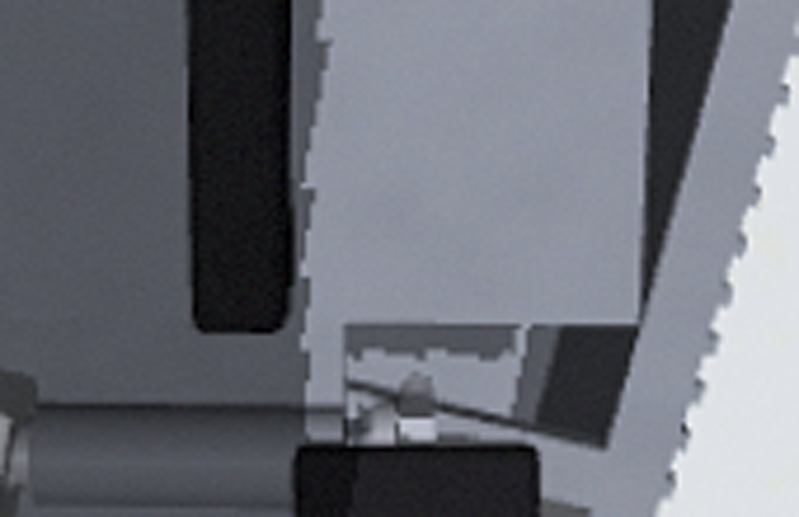

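>>> send_rows(
  targets=[
    {"translation":[-0.2,1,0],"spin":0},
    {"translation":[-0.4,2,0],"spin":0},
    {"translation":[-0.6,3,0],"spin":0},
    {"translation":[-0.8,4,0],"spin":0},
    {"translation":[-1,5,0],"spin":0},
    {"translation":[-1,5,0],"spin":0},
  ],
)

```text
clock: 18.0
position: [577.0, 18.1, 173.2]
ee_rot: [0.634, 0.773, 0.0, 0.0]
wrist_force: [2.0, 4.4, -1.0]
gripper_width: 0.182
```

```bash
python3 s.py
```

```text
[577.05  18.07 173.19] [ 1.97  4.39 -1.04] [ 1.479 -0.259 -0.052] [ 2.720e+00 -5.425e+01  4.320e+00 -2.628e+01  1.710e+00  6.300e-01
 -1.000e-02] 0.182 18.0
```

>>> send_rows(
  targets=[
    {"translation":[-0.2,1,0],"spin":0},
    {"translation":[-0.4,2,0],"spin":0},
    {"translation":[-0.6,3,0],"spin":0},
    {"translation":[-0.8,4,0],"spin":0},
    {"translation":[-0.8,4,0],"spin":0},
  ],
)

```text
clock: 18.62
position: [575.9, 21.4, 173.1]
ee_rot: [0.634, 0.773, -0.0, 0.0]
wrist_force: [-0.4, 2.4, -0.3]
gripper_width: 0.178
```

```bash
python3 s.py;python3 look.py w13 285 205 355 262 11;python3 - <<'E'
import cv2,numpy as np
im=cv2.imread('pics/w13.png')[160:270,230:400]
cv2.imwrite('pics/w13b.png',cv2.resize(cv2.convertScaleAbs(im,alpha=1),None,fx=4.7,fy=4.7,interpolation=2))
E
```

```text
[575.91  21.41 173.08] [-0.35  2.36 -0.31] [ 0.797 -0.054  0.023] [ 1.360e+00 -5.396e+01  2.930e+00 -2.665e+01  9.100e-01  2.700e-01
 -1.000e-02] 0.178 18.625
[575.91  21.41 173.08] 18.625 [-0.35  2.36 -0.31] 0.178 yaw 101.31 [ 6.340e-01  7.733e-01 -4.000e-04  0.000e+00]
```

View pics/w13b.png

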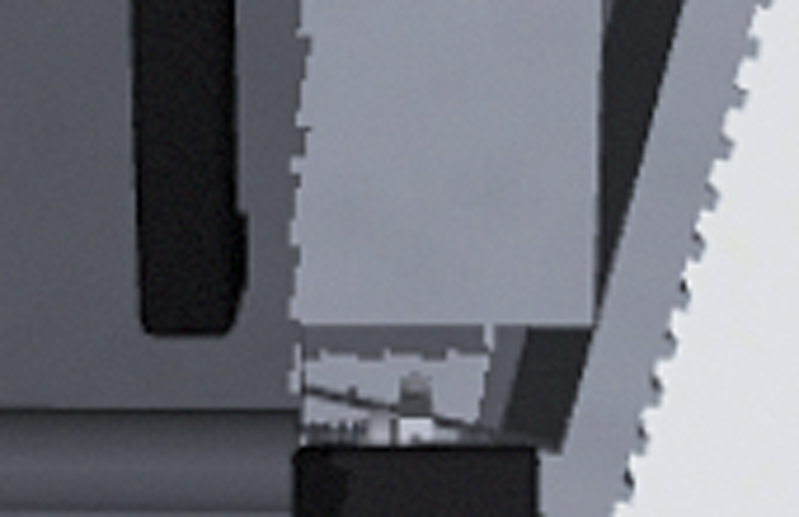

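>>> send_rows(
  targets=[
    {"translation":[-0.2,1,0],"spin":0},
    {"translation":[-0.4,2,0],"spin":0},
    {"translation":[-0.6,3,0],"spin":0},
    {"translation":[-0.2,4,0],"spin":0},
    {"translation":[0.4,4,0],"spin":0},
    {"translation":[0.4,4,0],"spin":0},
  ],
)

```text
clock: 19.42
position: [576.6, 25.8, 173.1]
ee_rot: [0.634, 0.773, -0.0, 0.0]
wrist_force: [-0.1, 0.2, -0.8]
gripper_width: 0.178
```

```bash
python3 s.py;python3 look.py w14 230 150 400 270 4;python3 - <<'E'
import cv2
from h import *
im=snapshot('scene')[:,:,::-1]
cv2.imwrite('pics/s14.png',cv2.resize(im[180:285,280:385],None,fx=5,fy=5,interpolation=2))
E
```

```text
[576.58  25.81 173.15] [-0.12  0.17 -0.83] [ 0.055  0.038 -0.003] [-3.000e-02 -5.439e+01  1.470e+00 -2.720e+01  3.000e-02  7.000e-02
  0.000e+00] 0.178 19.425
[576.58  25.81 173.15] 19.425 [-0.12  0.17 -0.83] 0.178 yaw 101.32 [ 0.6339  0.7734 -0.      0.    ]
```

View pics/w14a.png

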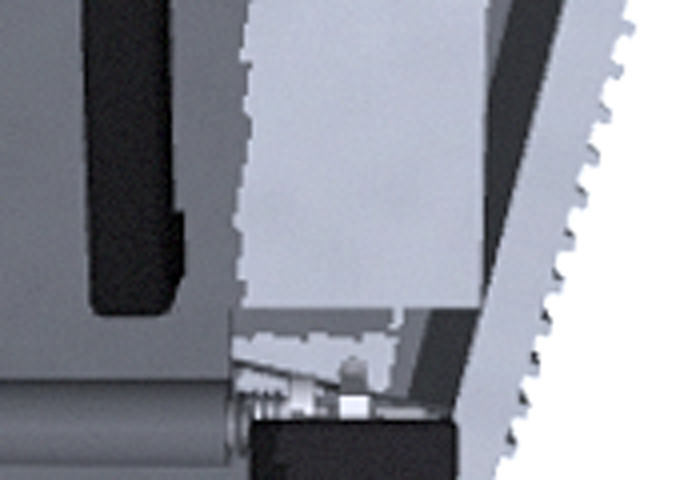

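View pics/s14.png

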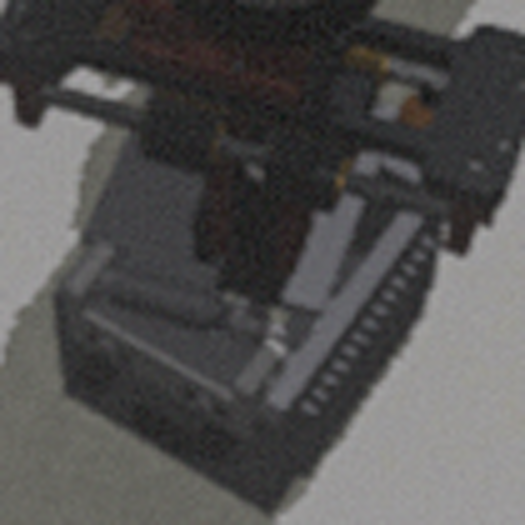

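>>> send_rows(
  targets=[
    {"translation":[0,0,2],"spin":0},
    {"translation":[0,0,5],"spin":0},
    {"translation":[0,0,10],"spin":0},
    {"translation":[0,0,20],"spin":0},
    {"translation":[0,0,40],"spin":0},
    {"translation":[0,0,65],"spin":0},
    {"translation":[0,0,65],"spin":0},
    {"translation":[0,0,65],"spin":0},
  ],
)

```text
clock: 20.52
position: [576.2, 25.9, 237.6]
ee_rot: [0.634, 0.773, -0.0, -0.0]
wrist_force: [-0.4, 0.3, -0.8]
gripper_width: 0.179
```

```bash
python3 s.py;python3 look.py w15 210 130 410 280 4
```

```text
[576.18  25.9  237.61] [-0.39  0.31 -0.79] [ 0.067  0.068 -0.012] [ 4.000e-02 -5.341e+01  1.380e+00 -3.008e+01  4.000e-02  8.000e-02
 -0.000e+00] 0.179 20.525
[576.18  25.9  237.61] 20.525 [-0.39  0.31 -0.79] 0.179 yaw 101.32 [ 6.339e-01  7.734e-01 -2.000e-04 -2.000e-04]
```

View pics/w15a.png

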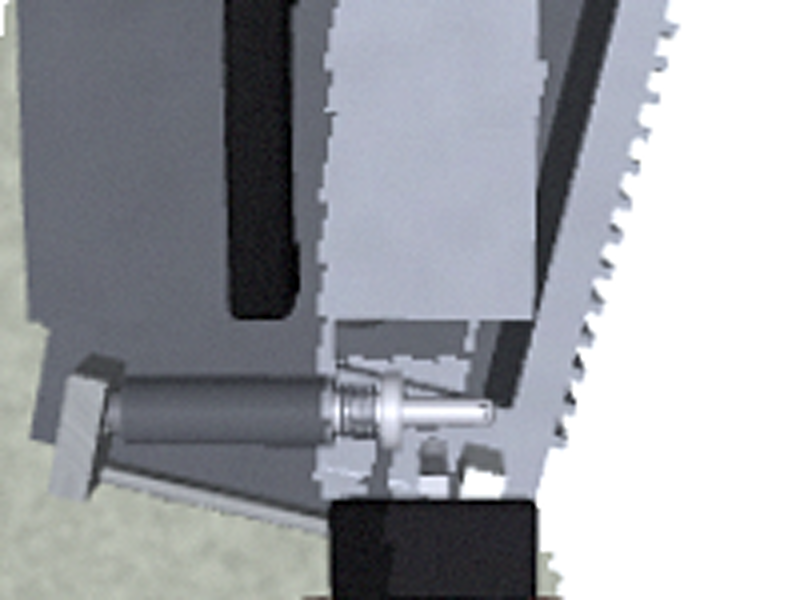

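>>> send_rows(
  targets=[
    {"translation":[-15,40,5],"spin":1},
    {"translation":[-35,90,5],"spin":2},
    {"translation":[-55,145,5],"spin":3},
    {"translation":[-77,200,5],"spin":4.7},
    {"translation":[-97,253,5],"spin":4.7},
    {"translation":[-112,292,5],"spin":4.7},
    {"translation":[-117.1,305.4,2],"spin":4.7},
    {"translation":[-117.1,305.4,0],"spin":4.7},
    {"translation":[-117.1,305.4,0],"spin":4.7},
    {"translation":[-117.1,305.4,0],"spin":4.7},
    {"translation":[-117.1,305.4,0],"spin":4.7},
  ],
)

```text
clock: 21.95
position: [460.1, 330.4, 238.3]
ee_rot: [0.602, 0.798, 0.0, 0.0]
wrist_force: [-0.7, -0.1, -1.0]
gripper_width: 0.178
```

```bash
python3 look.py w16 220 180 420 330 4
```

```text
[460.06 330.37 238.35] 21.95 [-0.71 -0.13 -1.01] 0.178 yaw 105.93 [6.023e-01 7.983e-01 1.000e-04 1.000e-04]
```

View pics/w16a.png

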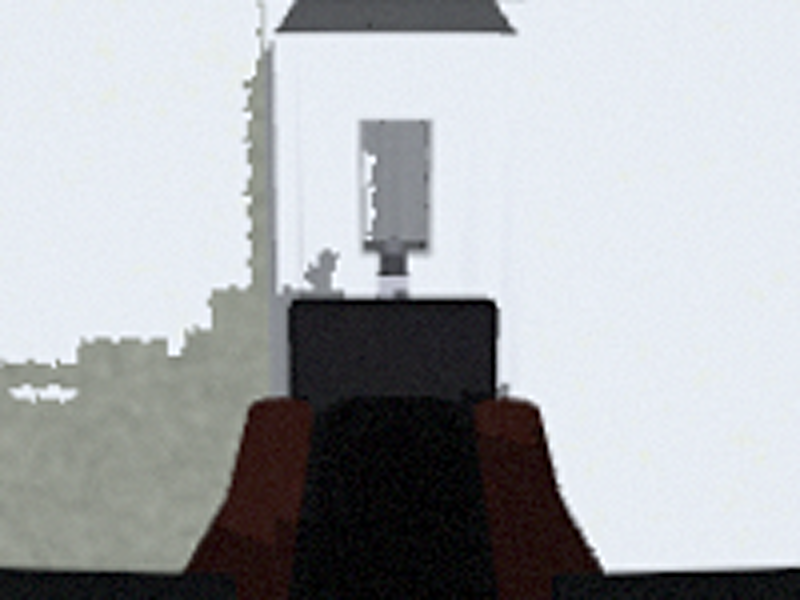

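>>> send_rows(
  targets=[
    {"translation":[0,0,-25],"spin":0},
    {"translation":[0,0,-50],"spin":0},
    {"translation":[0,0,-70],"spin":0},
    {"translation":[0,0,-75],"spin":0},
  ],
)

```text
clock: 22.5
position: [459.1, 330.6, 162.1]
ee_rot: [0.602, 0.799, -0.001, -0.0]
wrist_force: [-0.3, -0.4, 0.1]
gripper_width: 0.176
```

>>> send_rows(
  targets=[
    {"translation":[0,0,-20],"spin":0},
    {"translation":[0,0,-40],"spin":0},
    {"translation":[0,0,-55],"spin":0},
    {"translation":[0,0,-62],"spin":0},
    {"translation":[0,0,-63],"spin":0},
    {"translation":[0,0,-63],"spin":0},
  ],
)

```text
clock: 23.25
position: [459.7, 331.6, 100.7]
ee_rot: [0.602, 0.799, 0.0, 0.0]
wrist_force: [0.1, 0.9, -0.7]
gripper_width: 0.182
```

```bash
python3 s.py
```

```text
[459.74 331.56 100.73] [ 0.06  0.93 -0.67] [ 0.082  0.087 -0.021] [ -0.   -56.13  -0.53 -23.87  -0.     0.06  -0.  ] 0.182 23.25
```

Guard is about 1 mm above the plate; lower the last bit, open, retreat.

>>> send_rows(
  targets=[
    {"translation":[0,0,-0.7],"spin":0},
    {"translation":[0,0,-0.7],"spin":0},
  ],
)

```text
clock: 23.5
position: [459.5, 331.4, 99.8]
ee_rot: [0.602, 0.799, 0.0, 0.0]
wrist_force: [-0.8, -0.1, -0.9]
gripper_width: 0.18
```

>>> send_rows(
  targets=[
    {"translation":[0,0,0],"spin":0},
    {"translation":[0,0,0],"spin":0},
    {"translation":[0,0,0],"spin":0},
    {"translation":[0,0,0],"spin":0},
  ],
  fingers=-1,
)

```text
clock: 24.0
position: [459.4, 331.3, 99.5]
ee_rot: [0.602, 0.799, 0.0, -0.0]
wrist_force: [1.4, 0.1, 1.0]
gripper_width: 0.597
```

>>> send_rows(
  targets=[
    {"translation":[0,0,20],"spin":0},
    {"translation":[0,0,60],"spin":0},
    {"translation":[0,0,110],"spin":0},
    {"translation":[0,0,140],"spin":0},
    {"translation":[0,0,140],"spin":0},
    {"translation":[0,0,140],"spin":0},
  ],
)

```text
clock: 24.75
position: [459.0, 330.9, 238.6]
ee_rot: [0.602, 0.799, -0.001, -0.0]
wrist_force: [-0.1, -0.3, -0.8]
gripper_width: 0.997
```

```bash
python3 look.py w17 200 100 440 280 3
```

```text
[459.05 330.91 238.55] 24.75 [-0.06 -0.32 -0.85] 0.997 yaw 106.02 [ 6.017e-01  7.987e-01 -6.000e-04 -1.000e-04]
```

View pics/w17a.png

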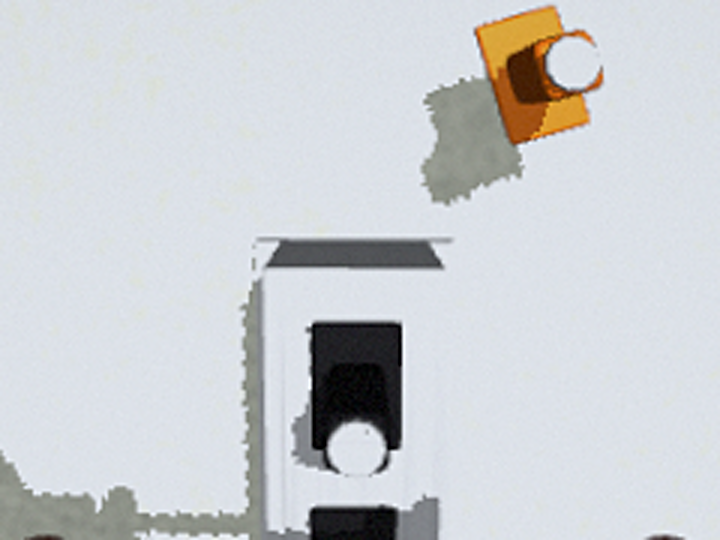

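>>> send_rows(
  targets=[
    {"translation":[24,-52,0],"spin":-4},
    {"translation":[48,-104,0],"spin":-4},
    {"translation":[72,-156,0],"spin":-4},
    {"translation":[96,-208,0],"spin":-4},
    {"translation":[120,-260,0],"spin":-4},
    {"translation":[146,-311,0],"spin":-4},
    {"translation":[146,-311,0],"spin":-4},
    {"translation":[146,-311,0],"spin":-4},
    {"translation":[146,-311,0],"spin":-4},
    {"translation":[146,-311,0],"spin":-4},
  ],
)

```text
clock: 26.05
position: [605.1, 21.7, 239.4]
ee_rot: [0.628, 0.778, 0.0, -0.0]
wrist_force: [-0.2, -0.8, 0.3]
gripper_width: 1.005
```

```bash
python3 look.py w18 230 70 400 260 3
```

```text
[605.07  21.71 239.36] 26.05 [-0.24 -0.76  0.26] 1.005 yaw 102.15 [ 6.283e-01  7.779e-01  0.000e+00 -2.000e-04]
```

View pics/w18a.png

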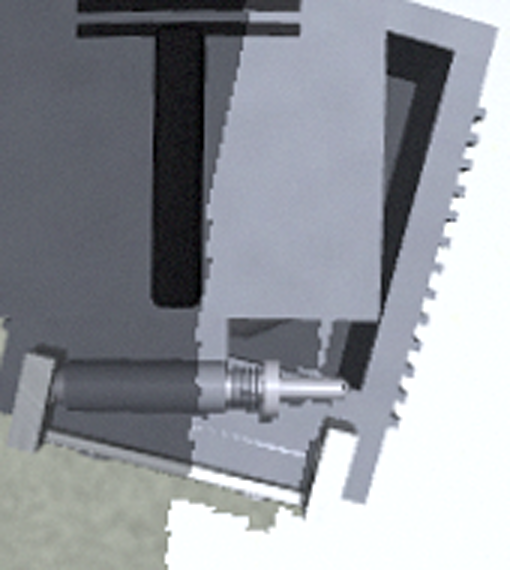

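View pics/w18.png

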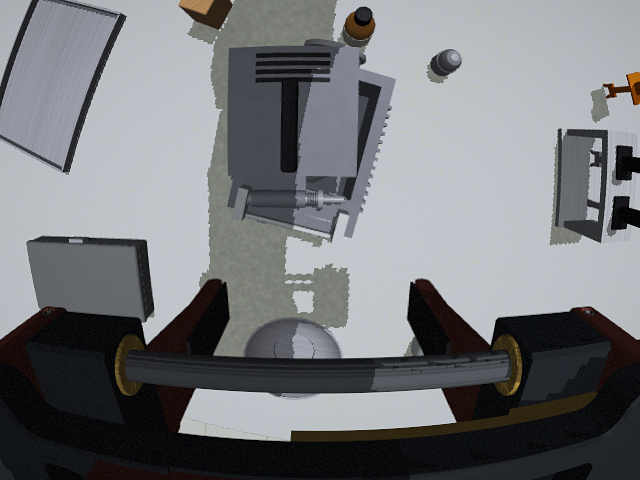

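Run:
```python
from h import *
import pickle
st=pickle.load(open('w18.pkl','rb'));c=cam('wrist',st)
A=lambda u,v:(230+u/3,70+v/3)
P=np.array([onz(c,A(*q),129) for q in [(156,28),(205,28),(202,306),(152,306)]])
d=(P[3]-P[0]+P[2]-P[1]);print(P.round(1),P.mean(0).round(1),np.linalg.norm(d)/2,np.degrees(np.arctan2(d[1],d[0])))
# cover right edge at z99 and back edge
Q=[onz(c,A(*q),99) for q in [(387,60),(381,318)]];d=Q[1]-Q[0];print('cover side',np.degrees(np.arctan2(d[1],d[0])),Q)
Q=[onz(c,q,99) for q in [(229,48),(357,52)]];d=Q[1]-Q[0];print('back edge',np.degrees(np.arctan2(d[1],d[0])),Q)
Q=[onz(c,A(*q),105) for q in [(70,386),(340,386)]];d=Q[1]-Q[0];print('bar',np.degrees(np.arctan2(d[1],d[0])),Q)
t=cv2.imread('pics/top0.png');cv2.imwrite('pics/tray.png',cv2.resize(cv2.convertScaleAbs(t[200:335,415:530],alpha=1.4),None,fx=4.4,fy=4.4,interpolation=2))
```

```text
[[493.5 -28.3 129. ]
 [491.3 -16.8 129. ]
 [558.1  -3.3 129. ]
 [560.6 -15.2 129. ]] [525.9 -15.9 129. ] 68.28162773143828 11.248217417265511
cover side 11.360275192019387 [array([484.60278879,  29.73029665,  99.        ]), array([553.6153285,  43.5958788,  99.       ])]
back edge 98.91055206672846 [array([469.66562858, -81.2100159 ,  99.        ]), array([453.56519892,  21.48143978,  99.        ])]
bar 101.97636150724509 [array([588.58676528, -34.83260856, 105.        ]), array([573.4978673 ,  36.29936669, 105.        ])]
```

View pics/tray.png

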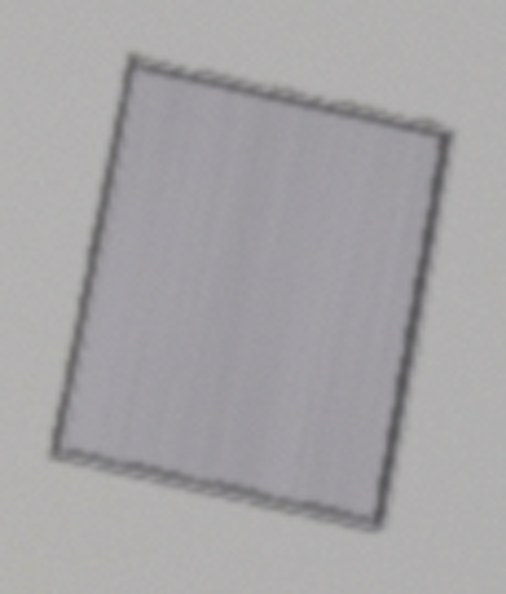

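Run:
```python
from h import *
c=cam('top')
P=np.array([onz(c,(415+u/4.4,200+v/4.4),14) for u,v in [(132,57),(448,132),(379,528),(54,459)]])
print(P.round(1),P.mean(0),[np.linalg.norm(P[i]-P[(i+1)%4]).round(1) for i in range(4)])
d=P[0]+P[1]-P[2]-P[3];print(np.degrees(np.arctan2(d[1],d[0])))
```

```text
[[ 613.  -296.8   14. ]
 [ 573.7 -454.5   14. ]
 [ 377.4 -408.5   14. ]
 [ 412.4 -249.8   14. ]] [ 494.13727458 -352.4096799    14.        ] [np.float64(162.5), np.float64(201.6), np.float64(162.5), np.float64(206.1)]
-13.181873181565871
```

>>> send_rows(
  targets=[
    {"translation":[-26,-12,0],"spin":-0.5},
    {"translation":[-53,-24,0],"spin":-0.5},
    {"translation":[-79.4,-36.5,-30],"spin":-0.5},
    {"translation":[-79.4,-36.5,-70],"spin":-0.5},
    {"translation":[-79.4,-36.5,-95],"spin":-0.5},
    {"translation":[-79.4,-36.5,-95],"spin":-0.5},
    {"translation":[-79.4,-36.5,-95],"spin":-0.5},
  ],
  fingers=-1,
  newtons=30,
)

```text
clock: 26.98
position: [526.7, -15.9, 145.5]
ee_rot: [0.632, 0.775, 0.0, 0.0]
wrist_force: [-0.2, -0.1, 0.2]
gripper_width: 1.002
```

```bash
python3 look.py w19 160 200 480 400 2
```

```text
[526.71 -15.91 145.51] 26.975 [-0.25 -0.06  0.21] 1.002 yaw 101.55 [6.324e-01 7.747e-01 5.000e-04 5.000e-04]
```

View pics/w19a.png

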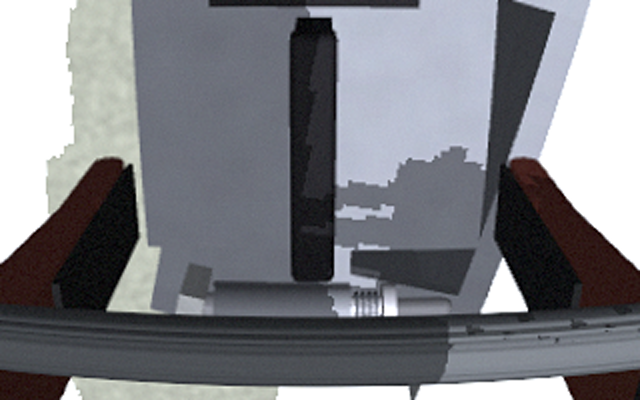

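>>> send_rows(
  targets=[
    {"translation":[0,0,-15],"spin":0},
    {"translation":[0,0,-30],"spin":0},
    {"translation":[0,0,-37],"spin":0},
    {"translation":[0,0,-37],"spin":0},
    {"translation":[0,0,-37],"spin":0},
  ],
)

```text
clock: 27.65
position: [526.2, -16.3, 107.6]
ee_rot: [0.633, 0.774, 0.0, 0.0]
wrist_force: [0.3, -0.4, -0.4]
gripper_width: 1.0
```

>>> send_rows(
  targets=[
    {"translation":[0,0,0],"spin":0},
    {"translation":[0,0,0],"spin":0},
    {"translation":[0,0,0],"spin":0},
    {"translation":[0,0,0],"spin":0},
    {"translation":[0,0,0],"spin":0},
    {"translation":[0,0,0],"spin":0},
    {"translation":[0,0,0],"spin":0},
    {"translation":[0,0,0],"spin":0},
  ],
  fingers=1,
  newtons=30,
)

```text
clock: 28.65
position: [526.1, -16.3, 107.4]
ee_rot: [0.633, 0.774, -0.0, 0.0]
wrist_force: [0.5, -0.8, 0.8]
gripper_width: 0.134
```

```bash
python3 s.py
```

```text
[526.05 -16.34 107.45] [ 0.52 -0.83  0.78] [-0.137 -0.024  0.071] [-7.200e-01 -5.026e+01  9.300e-01 -2.305e+01 -6.000e-02  8.000e-02
  4.000e-02] 0.134 28.65
```

>>> send_rows(
  targets=[
    {"translation":[-0.3,1.5,0],"spin":0},
    {"translation":[-0.7,3.5,0],"spin":0},
    {"translation":[-1.1,5.5,0],"spin":0},
    {"translation":[-1.5,7.5,0],"spin":0},
    {"translation":[-1.5,7.5,0],"spin":0},
  ],
)

```text
clock: 29.28
position: [524.4, -8.2, 107.4]
ee_rot: [0.632, 0.775, 0.0, -0.0]
wrist_force: [-1.0, 0.4, 0.4]
gripper_width: 0.135
```

```bash
python3 s.py
```

```text
[524.44  -8.25 107.45] [-0.96  0.37  0.42] [ 0.019  0.011 -0.019] [-7.000e-02 -5.011e+01  1.380e+00 -2.311e+01  4.000e-02  4.000e-02
 -3.000e-02] 0.135 29.275
```

>>> send_rows(
  targets=[
    {"translation":[-0.4,2,0],"spin":0},
    {"translation":[-0.8,4,0],"spin":0},
    {"translation":[-1.2,6,0],"spin":0},
    {"translation":[-1.6,8,0],"spin":0},
    {"translation":[-2,10,0],"spin":0},
    {"translation":[-2,10,0],"spin":0},
    {"translation":[-2,10,0],"spin":0},
  ],
)

```text
clock: 30.15
position: [522.5, 1.7, 107.4]
ee_rot: [0.632, 0.775, 0.0, -0.0]
wrist_force: [0.3, 2.1, 0.0]
gripper_width: 0.134
```

```bash
python3 s.py; python3 look.py w20 160 150 480 400 2;  python3 - <<'E'
from h import *
cv2.imwrite('pics/s20.png',cv2.resize(snapshot('scene')[180:285,270:385,::-1],None,fx=5,fy=5,interpolation=2))
E
```

```text
[522.45   1.72 107.45] [0.31 2.09 0.02] [0.228 0.079 0.006] [ 4.000e-01 -4.985e+01  1.820e+00 -2.314e+01  2.200e-01 -1.000e-02
 -1.000e-02] 0.134 30.15
[522.45   1.72 107.45] 30.15 [0.31 2.09 0.02] 0.134 yaw 101.54 [ 6.324e-01  7.746e-01  1.000e-04 -2.000e-04]
```

View pics/w20a.png

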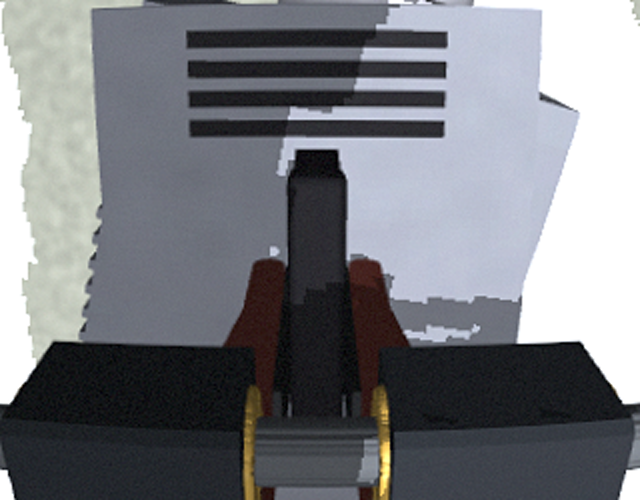

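View pics/s20.png

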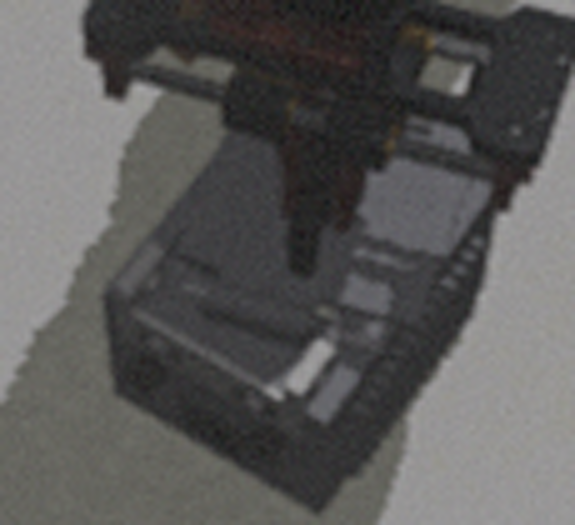

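>>> send_rows(
  targets=[
    {"translation":[-0.2,1,0],"spin":0},
    {"translation":[-0.3,1.5,0.5],"spin":0},
    {"translation":[-0.3,1.5,1.2],"spin":0},
    {"translation":[-0.3,1.5,2],"spin":0},
    {"translation":[-0.3,1.5,2],"spin":0},
  ],
)

```text
clock: 30.88
position: [522.2, 2.8, 109.5]
ee_rot: [0.633, 0.775, 0.0, -0.0]
wrist_force: [0.1, -0.3, -2.5]
gripper_width: 0.136
```

```bash
python3 s.py
```

```text
[522.21   2.78 109.47] [ 0.09 -0.34 -2.54] [ 0.017  0.001 -0.069] [-1.000e-02 -5.136e+01  1.410e+00 -2.414e+01  3.000e-02  9.000e-02
 -0.000e+00] 0.136 30.875
```

>>> send_rows(
  targets=[
    {"translation":[0,0,2],"spin":0},
    {"translation":[0,0,4],"spin":0},
    {"translation":[0,0,6],"spin":0},
    {"translation":[0,0,6],"spin":0},
  ],
)

```text
clock: 31.38
position: [522.4, 2.8, 115.7]
ee_rot: [0.633, 0.775, 0.0, 0.0]
wrist_force: [-0.3, -0.2, -2.7]
gripper_width: 0.132
```

```bash
python3 s.py
```

```text
[522.35   2.79 115.67] [-0.35 -0.15 -2.66] [ 0.009  0.081 -0.034] [ 0.000e+00 -5.116e+01  1.400e+00 -2.452e+01  3.000e-02  1.100e-01
 -0.000e+00] 0.132 31.375
```

>>> send_rows(
  targets=[
    {"translation":[0,0,20],"spin":0},
    {"translation":[0,0,45],"spin":0},
    {"translation":[0,-15,65],"spin":-2},
    {"translation":[-3,-50,70],"spin":-5},
    {"translation":[-7,-100,70],"spin":-9},
    {"translation":[-11,-150,70],"spin":-13},
    {"translation":[-15,-200,70],"spin":-17},
    {"translation":[-20,-250,70],"spin":-21},
    {"translation":[-24,-300,70],"spin":-24.7},
    {"translation":[-27,-340,70],"spin":-24.7},
    {"translation":[-28,-355,70],"spin":-24.7},
    {"translation":[-28,-355,70],"spin":-24.7},
    {"translation":[-28,-355,70],"spin":-24.7},
    {"translation":[-28,-355,70],"spin":-24.7},
  ],
)

```text
clock: 33.12
position: [494.9, -350.5, 185.5]
ee_rot: [0.783, 0.622, 0.0, -0.0]
wrist_force: [0.7, -0.6, -3.1]
gripper_width: 0.129
```

```bash
python3 s.py; python3 look.py w21 100 50 540 300 1;  python3 - <<'E'
from h import *
cv2.imwrite('pics/t21.png',cv2.resize(snapshot('top')[160:380,380:580,::-1],None,fx=2.7,fy=2.7,interpolation=2))
E
```

```text
[ 494.92 -350.48  185.49] [ 0.7  -0.58 -3.08] [-0.029  0.066  0.015] [ 2.400e-01 -5.739e+01  4.810e+00 -2.860e+01  5.000e-02  6.000e-02
 -1.000e-02] 0.129 33.125
[ 494.92 -350.48  185.49] 33.125 [ 0.7  -0.58 -3.08] 0.129 yaw 76.95 [ 7.829e-01  6.222e-01  3.000e-04 -3.000e-04]
```

View pics/w21.png

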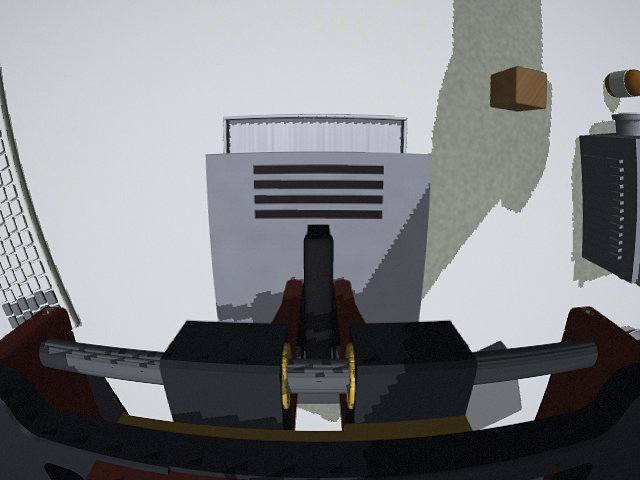

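View pics/t21.png

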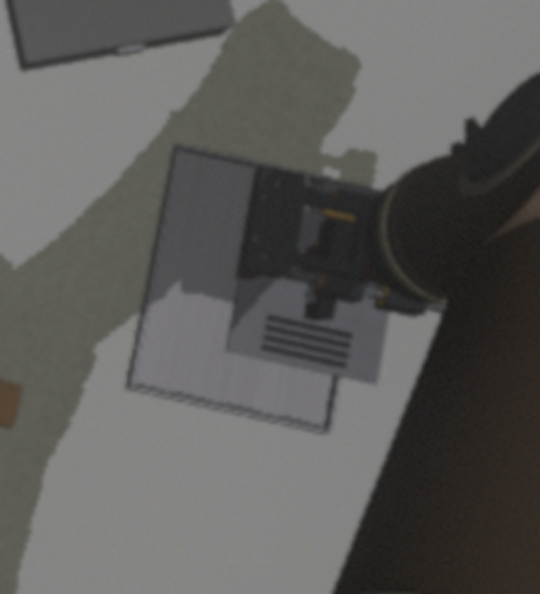

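>>> send_rows(
  targets=[
    {"translation":[0,0,-30],"spin":0},
    {"translation":[0,0,-75],"spin":0},
    {"translation":[0,0,-115],"spin":0},
    {"translation":[0,0,-145],"spin":0},
    {"translation":[0,0,-158],"spin":0},
    {"translation":[0,0,-163],"spin":0},
    {"translation":[0,0,-163],"spin":0},
    {"translation":[0,0,-163],"spin":0},
  ],
)

```text
clock: 34.22
position: [494.9, -352.7, 23.7]
ee_rot: [0.784, 0.621, 0.0, 0.001]
wrist_force: [0.2, 0.4, -3.7]
gripper_width: 0.135
```

```bash
python3 s.py; python3 look.py w22 100 50 540 300 1
```

```text
[ 494.95 -352.69   23.65] [ 0.23  0.36 -3.71] [-0.017 -0.01   0.051] [-3.000e-02 -6.398e+01  5.590e+00 -2.162e+01  4.000e-02  6.000e-02
 -0.000e+00] 0.135 34.225
[ 494.95 -352.69   23.65] 34.225 [ 0.23  0.36 -3.71] 0.135 yaw 76.82 [7.836e-01 6.213e-01 4.000e-04 9.000e-04]
```

View pics/w22.png

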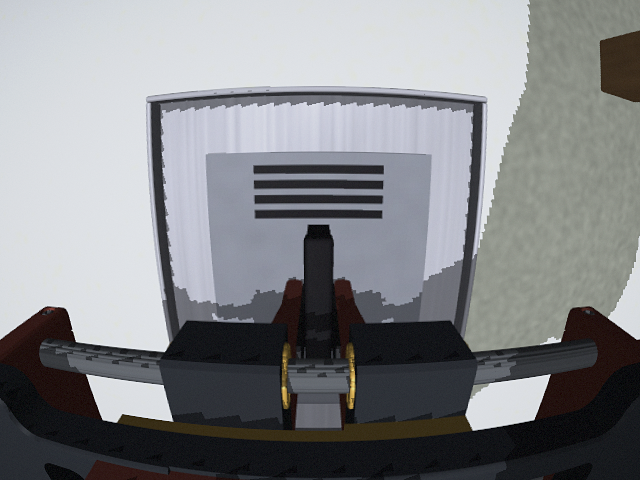

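Centred within the rim and aligned. Lower gently to the floor.

>>> send_rows(
  targets=[
    {"translation":[0,0,-2],"spin":0},
    {"translation":[0,0,-4],"spin":0},
    {"translation":[0,0,-5.5],"spin":0},
    {"translation":[0,0,-6.5],"spin":0},
    {"translation":[0,0,-6.5],"spin":0},
    {"translation":[0,0,-6.5],"spin":0},
  ],
)

```text
clock: 35.02
position: [494.3, -352.2, 15.9]
ee_rot: [0.784, 0.621, -0.0, -0.0]
wrist_force: [-0.5, 0.3, -3.1]
gripper_width: 0.136
```

```bash
python3 s.py
```

```text
[ 494.26 -352.24   15.94] [-0.46  0.31 -3.08] [0.028 0.019 0.054] [-0.000e+00 -6.469e+01  5.670e+00 -2.135e+01  4.000e-02  6.000e-02
  0.000e+00] 0.136 35.025
```

>>> send_rows(
  targets=[
    {"translation":[0,0,-0.5],"spin":0},
    {"translation":[0,0,-0.9],"spin":0},
    {"translation":[0,0,-0.9],"spin":0},
    {"translation":[0,0,-0.9],"spin":0},
  ],
)

```text
clock: 35.52
position: [494.3, -352.3, 15.5]
ee_rot: [0.784, 0.621, 0.0, 0.0]
wrist_force: [-2.2, 1.2, 5.0]
gripper_width: 0.136
```

```bash
python3 s.py
```

```text
[ 494.3  -352.28   15.48] [-2.16  1.25  4.99] [0.363 0.493 0.065] [ 4.000e-02 -6.051e+01  5.290e+00 -2.081e+01 -1.000e-02 -8.800e-01
  0.000e+00] 0.136 35.525
```

On the floor (force changed from −3 to +5 N at the expected height). Release and retreat.

>>> send_rows(
  targets=[
    {"translation":[0,0,0.3],"spin":0},
    {"translation":[0,0,0.3],"spin":0},
    {"translation":[0,0,0.3],"spin":0},
    {"translation":[0,0,0.3],"spin":0},
    {"translation":[0,0,0.3],"spin":0},
  ],
  fingers=-0.2,
)

```text
clock: 36.15
position: [494.3, -352.2, 15.3]
ee_rot: [0.784, 0.621, 0.0, 0.0]
wrist_force: [0.2, -0.3, 0.4]
gripper_width: 0.594
```

>>> send_rows(
  targets=[
    {"translation":[0,0,15],"spin":0},
    {"translation":[0,0,50],"spin":0},
    {"translation":[0,0,110],"spin":0},
    {"translation":[40,40,170],"spin":0},
    {"translation":[80,80,200],"spin":0},
    {"translation":[80,80,200],"spin":0},
    {"translation":[80,80,200],"spin":0},
  ],
)

```text
clock: 37.02
position: [575.1, -271.3, 216.3]
ee_rot: [0.783, 0.622, 0.0, 0.001]
wrist_force: [-0.1, -1.0, -0.2]
gripper_width: 0.595
```

```bash
python3 s.py; python3 look.py w23 100 50 540 300 1;  python3 - <<'E'
from h import *
t=snapshot('top')[:,:,::-1];cv2.imwrite('pics/t23.png',t);cv2.imwrite('pics/s23.png',snapshot('scene')[:,:,::-1])
E
```

```text
[ 575.07 -271.34  216.35] [-0.07 -0.98 -0.22] [-0.003  0.015  0.009] [ -1.94 -59.75   3.5  -30.32  -0.17   0.23  -0.27] 0.595 37.025
[ 575.07 -271.34  216.35] 37.025 [-0.07 -0.98 -0.22] 0.595 yaw 76.96 [7.828e-01 6.222e-01 5.000e-04 6.000e-04]
```

View pics/w23.png

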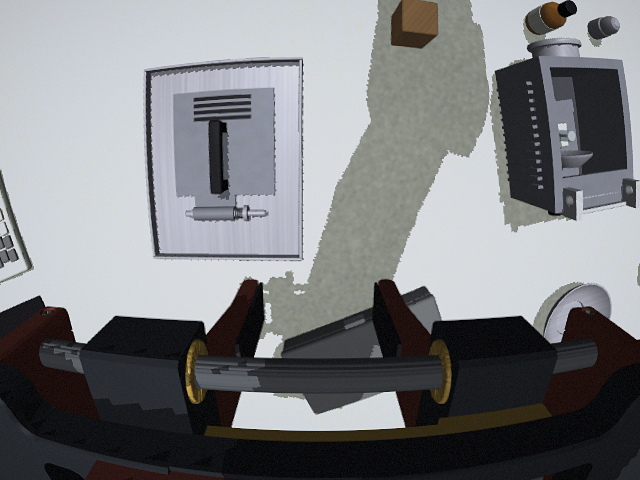

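View pics/s23.png

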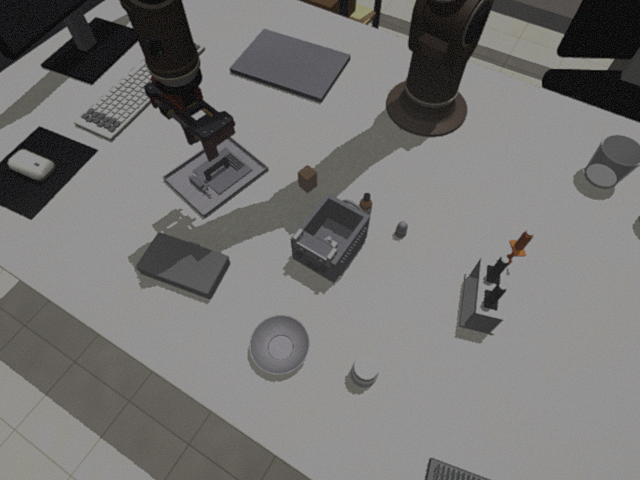

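View pics/t23.png

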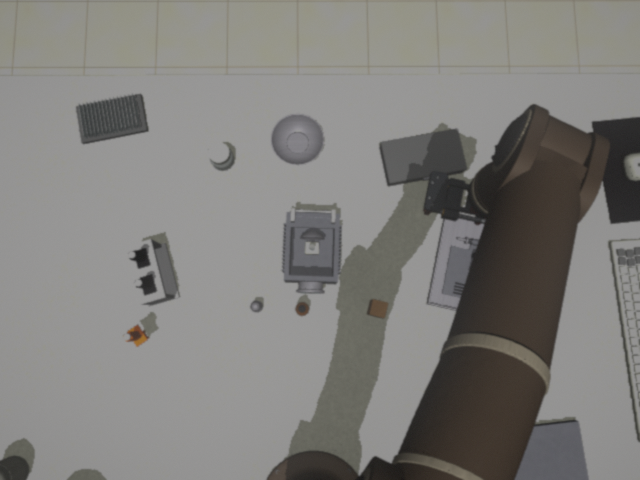

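>>> send_rows(
  targets=[
    {"translation":[0,0,0],"spin":0},
    {"translation":[0,0,0],"spin":0},
    {"translation":[0,0,0],"spin":0},
    {"translation":[0,0,0],"spin":0},
  ],
)

```text
clock: 37.67
position: [574.1, -272.4, 215.3]
ee_rot: [0.784, 0.621, -0.0, -0.0]
wrist_force: [0.0, -0.8, 0.4]
gripper_width: 0.597
```

Run:
```python
from h import *
import pickle
c=cam('wrist',pickle.load(open('w23.pkl','rb')))
P=np.mean([onz(c,q,37) for q in [(209,121),(222,121),(223,192),(210,193)]],0);d=P[:2]-[494.1,-352.4];a=np.radians(-13.2)
print('handle in tray',(d@[np.cos(a),np.sin(a)]).round(1),(d@[-np.sin(a),np.cos(a)]).round(1))
print(r.finish_job())
```

```text
handle in tray -0.8 2.9
the job is handed in; nothing more can be done
None
```

The whole task is done and handed in at about 37.7 s. No verdict is reported, so what follows rests on my own readings.

- **Fork and bar:** I identified the fork by its two tines under the stand; the screwdriver shows a single blade. I pressed the collar until the fork met the hard stop, at about 8 N. I then drew the sprung end out, turning the cover about 14°, and the wrist force peaked near 9.5 N. The pictures showed the bar clear beside its lug. The fork went back into its slot.
- **Cover:** I slid it about 19 mm along its +y and it lifted free, with only its weight on the wrist. I laid it in the tray with about 5 N of contact force.

**Last checks:**
- The cover looks flat with its handle up, inside the rim. I measured the handle about 1 mm and 3 mm from the tray's centre.
- The fork hangs upright with its guard on the stand plate.
- By eye, none of the other things has moved between the first and last pictures.
- The gripper was open and clear of everything.

No check failed. The only disagreements were 1–2 mm between camera measurements.

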